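Set up the packing tray, pack the blocks and hang up their pattern

ROBOT

A 6-joint arm with a two-finger parallel gripper is mounted at the origin on a cart in front of the work surface, level with it; the furniture and walls round the work are solid. World frame = base frame: x ahead of the robot, y to its left, z up, the work surface at z = 0. Lengths are in mm, angles in rad, forces in N, time in s.
With the tool pointing down it reaches from about 350 to 775 mm from the base axis. Payload 7.3 kg.
Tool frame: the origin (TCP) lies midway between the tips of the shut fingers; the grasp point (between the pads) lies 19 mm behind it; x points along the fingers, y is the direction in which the jaws open and shut, and the axes are right-handed (so a half turn about x gives the same grasp; the last joint's range is limited). The gripper opens to 92 mm and grips with 3 to 60 N. Pads are 19 mm wide; open, the fingers measure 130 mm over their backs; the gripper's body (75 mm by 190 mm) begins 47 mm behind the grasp point.
Start: joints at [-1.387, 0.342, 1.524, -0, 1.275, -0.146], TCP at [170.046, -496.718, 226.741] pointing down, gripper open.
Joint ranges: [-2.53, 2.53], [-0.77, 2.02], [0.04, 2.7], [-1, 4.14], [0.28, 2.66], [-3.11, 3.11]. Speed limits (rad/s): [2.57, 2.57, 3.14, 3.14, 3.14, 3.14].

INTERFACE

Orientations are given as [roll, pitch, yaw] about the fixed x, y, z axes, in that order (R = Rz(yaw) Ry(pitch) Rx(roll)).
In Python, from plant import bot gives the robot as it stands. The module is installed in compiled form; this text tells all that it offers.
- The arm moves only by the shell command python3 -m handwheel 'ROWS' [OPENING]. ROWS is JSON, a list that holds one entry, the list of rows, each a list of 4 numbers: the shift along the tool's x, y, z in cm, then the turn about the tool's x in rad. A call has 1 to 8 rows; each row shifts and turns the commanded pose from where the row before left it, along the tool's axes as they then stand; what a row does not reach is not made up. A row lasts 1/12 s, in which the tool goes at most 41.7 mm and 7.16 degrees, less where a joint would pass 70% of its speed; a pose out of reach is approached as far as the arm can. A call is refused whole if a number of a shift passes 4.17 or a number of a turn 0.125, either way. A call with a gripper value outside its range is refused whole. OPENING is the opening, from 0 (shut) to 1 (fully open), set as the call begins (- or left out, the last holds). The fingers move at their own pace and stop on an object; the grip force is fixed at half the most. Time passes only in rows, so rows that do not move let the fingers close. It gives the time, the measured TCP pose, the force and the opening at its end, in the units of the state.
- bot.get_obs(): the state, without advancing time (a new reading comes with each control period).
- bot.capture(name): name is "scene" or "top" or "wrist"; returns (picture, depth): 480x640x3 uint8, red, green, blue; 480x640 float32, mm along the optical axis (not along the pixel's ray), 0 where there is no reading.
- bot.camera_model(name): a dict with "fx", "fy", "cx", "cy" (pixels), "position" and "rotation" of the camera in the world. Camera axes: x right, y down, z forward; pixel columns grow to the right and rows downward; lengths in mm; the calibration is good to about 2 mm. A picture is of the moment at which its call begins: read the wrist's pose just before it. camera_model takes no time and is no camera call; for the wrist camera it gives the pose at the moment of the call.
- bot.close_job(): hands the job in, once; it reports no verdict.
Trained networks look in the newest picture that a camera, given by its name, has taken for a name from the list of things; names that differ only in an ending like _2 or _b are one class to them, and where a whole thing is asked for, a point or a joint stands for the part that bears it (a point fixed in the world has none). Each returns a list of dicts, best first, with "conf" (0 to 1); they miss things now and then, are a little off and sometimes report something else, mostly with a low value. They report only what shows in the picture. A call takes as long as a camera call.
- bot.find_in(camera, label): "bbox" ([left, top, width, height] in pixels, round what is visible of it).
- bot.spot_point(camera, label): "point" ([column, row] in pixels: a listed point, or the origin of a listed thing).
The state is a dict: "time": time; "joint_positions": joint angles; "dq": joint speeds; "tau": joint torques, N m; "tool_pos": TCP position; "tcp_rot": TCP orientation; "contact_force": force on the tool from outside, world axes, zero at the start; "moment": the same for the moment, N m; "grip_width": finger opening in mm.
Only numpy, scipy, OpenCV 4.12 (cv2) and the standard library are available. Lean on these libraries where they do the work, as an engineer would, in place of code of your own. Each camera call takes 0.05 s, during which the arm holds its last target.

TASK

Pack up the finished batch: swing all four sides of the folding tray fully upright by their orange tabs, then lay every hardwood block flat on the tray's floor. Also take the light pattern board out of its slotted stand and hang it by its eye on the hook in front of the darker one, without knocking that one off. Leave the tape measure, screw cup and cork block where they are.

Things in the scene. Friction and masses are not known exactly. Their poses are not given: they have to be found in the camera images.
- tray_floor (a point): Centre of the floor (10 mm above the bench) of a fixed packing tray of light wood; x the short way, y the long way, z up. Its four hinged sides are 8 mm thick, with an orange lift tab mid-way on the free edge. Hinge axes lie 8 mm above the floor. With the sides up the inside is 122 x 252 mm; side tops stand 34 mm, tab tops 61 mm above the floor.
- side_near (a joint): Angle of the tray's near long side (26 mm high, 250 mm long; folded inward over the floor, hinge at tray x = -65 mm): 0 = flat, 1.57 = upright at its stop. Stiff hinge (0.1 N m): it stays where it is left. Starts at 0.4 to 0.7.
- side_near_tab (a point): Grip point in the orange tab of the near long side, 44 mm from the hinge axis along -x of this point; x points to the free edge, y along the hinge. The tab is 24 mm wide (y), 8 mm thick and runs from 26 to 53 mm from the axis. Pinched from above by its two edges (along y), it turns between the fingers as the side swings up; use the fingertips, the side's shoulders lie just beside.
- side_far (a joint): Angle of the tray's far long side (26 mm high, 250 mm long; folded inward over the floor, hinge at tray x = +65 mm): 0 = flat, 1.57 = upright at its stop. Stiff hinge (0.1 N m): it stays where it is left. Starts at 0.4 to 0.7.
- side_far_tab (a point): Grip point in the orange tab of the far long side, 44 mm from the hinge axis along -x of this point; x points to the free edge, y along the hinge. The tab is 24 mm wide (y), 8 mm thick and runs from 26 to 53 mm from the axis. Pinched from above by its two edges (along y), it turns between the fingers as the side swings up; use the fingertips, the side's shoulders lie just beside.
- side_left (a joint): Angle of the tray's left short side (26 mm high, 118 mm long; folded outward, hinge at tray y = +130 mm): 0 = flat, 1.57 = upright at its stop. Stiff hinge (0.1 N m): it stays where it is left. Starts at 0.4 to 0.7.
- side_left_tab (a point): Grip point in the orange tab of the left short side, 44 mm from the hinge axis along -x of this point; x points to the free edge, y along the hinge. The tab is 24 mm wide (y), 8 mm thick and runs from 26 to 53 mm from the axis. Pinched from above by its two edges (along y), it turns between the fingers as the side swings up; use the fingertips, the side's shoulders lie just beside.
- side_right (a joint): Angle of the tray's right short side (26 mm high, 118 mm long; folded outward, hinge at tray y = -130 mm): 0 = flat, 1.57 = upright at its stop. Stiff hinge (0.1 N m): it stays where it is left. Starts at 0.4 to 0.7.
- side_right_tab (a point): Grip point in the orange tab of the right short side, 44 mm from the hinge axis along -x of this point; x points to the free edge, y along the hinge. The tab is 24 mm wide (y), 8 mm thick and runs from 26 to 53 mm from the axis. Pinched from above by its two edges (along y), it turns between the fingers as the side swings up; use the fingertips, the side's shoulders lie just beside.
- block_a_mid (a point): Finished hardwood block 46 x 82 x 30 mm (its x, y, z), lying flat on the bench to begin with; this is its centre. Absent in some starts.
- block_b_mid (a point): Finished hardwood block 46 x 82 x 30 mm (its x, y, z), lying flat on the bench to begin with; this is its centre. Absent in some starts.
- block_c_mid (a point): Finished hardwood block 46 x 82 x 30 mm (its x, y, z), lying flat on the bench to begin with; this is its centre. Absent in some starts.
- hook_root (a point): Grey hook stand with a round steel hook arm, fixed; this is the root of the arm where it leaves the front of the post, on the arm's centre line (180 mm above the bench). The arm is 10 mm thick and runs level toward -x of this point for 121 mm, then turns up at 45 degrees and ends at the tip. The post is 18 x 22 mm and ends 6 mm above the arm's centre line.
- hook_tip (a point): Centre of the rounded end of the hook's upturned tip: 133 mm in front of the root and 12 mm above the arm's centre line; end radius 5 mm.
- pattern_hung_eye (a point): Middle of the upper edge of the eye of the darker pattern board, which hangs on the hook arm 19 to 29 mm in front of the root: a board 10 mm thick (x), 172 mm tall (z), 46 mm wide (y) below and 64 mm at the head; eye 34 mm wide, 38 mm high, its upper edge 132 mm above the board's bottom and 40 mm below its top.
- pattern_loose_eye (a point): Middle of the upper edge of the eye of the light pattern board, which stands in the slotted stand: a board 10 mm thick (x), 172 mm tall (z), 46 mm wide (y) below and 64 mm at the head; eye 34 mm wide, 38 mm high, its upper edge 132 mm above the board's bottom and 40 mm below its top. z is up as it stands and as it must hang. About 80 g.
- pattern_loose_grip (a point): Grip point of the light pattern board: 28 mm above its eye's upper edge, 12 mm below the board's top edge; grasp across the thickness (its x).
- stand: Wooden slotted stand, fixed, 80 x 80 mm, that holds the light pattern board upright; origin under its centre; slot across x, floor of the slot 10 mm up, cheeks 55 mm high; the board stands 45 mm deep in it with 1.5 mm play each side: lift it straight up.
- tape_measure: Bystander: pocket tape measure, 64 x 103 x 36 mm; origin under its centre.
- screw_cup: Bystander: steel cup of screws, diameter 64, height 66 mm; origin under its centre.
- cork_block: Bystander: cork sanding block, 65 x 110 x 29 mm; origin under its centre.

How it is judged:
By the outcome, as a careful person would: the job done as asked, in the order asked, and still so for the second after the job is handed in, with the robot touching nothing.
Of block_a, block_b, block_c only 2 to 3 are there at a start; the rules pass over those that are not, and their reading is None.
At some moment in a run one of block_a, block_b, block_c may be knocked a few centimetres aside while the robot is not near it.
It also fails if it takes over 210 s, if anything falls off the work surface, if the arm or the gripper's body presses on something with over 40 N, if the wrist force passes 120 N, or if a joint passes its speed limit or range.

## Working session

There is one attempt and no reset: what is moved stays moved. The work goes in short steps, Python scripts to look and compute and a shell command to move; the robot and the scene stay as the last step left them, time stands still between calls to the robot, and variables do not carry over. Pictures are saved under pics/ and viewed, and the job is handed in when it is done.

```bash
mkdir -p pics; ls
cat > h.py <<'E'
from plant import bot
import numpy as np, cv2
def R(rpy):
    from scipy.spatial.transform import Rotation as Ro
    return Ro.from_euler('xyz',rpy).as_matrix()
def snap(cam,fn=None):
    m=bot.camera_model(cam); p,d=bot.capture(cam)
    if fn: cv2.imwrite('pics/'+fn,p[:,:,::-1])
    return m,p,d
def px2w(m,u,v,z):
    P=np.array(m['position']);Rc=np.array(m['rotation'])
    c=np.array([(u-m['cx'])/m['fx']*z,(v-m['cy'])/m['fy']*z,z])
    return P+Rc@c
def ray(m,u,v):
    Rc=np.array(m['rotation']);r=Rc@np.array([(u-m['cx'])/m['fx'],(v-m['cy'])/m['fy'],1]);return np.array(m['position']),r
def atz(m,u,v,z):
    P,r=ray(m,u,v);return P+r*(z-P[2])/r[2]
def tri(obs):
    A=np.zeros((3,3));b=np.zeros(3);
    for m,u,v in obs:
        P,r=ray(m,u,v);r=r/np.linalg.norm(r);M=np.eye(3)-np.outer(r,r);A+=M;b+=M@P
    x=np.linalg.solve(A,b)
    res=[np.linalg.norm((np.eye(3)-np.outer(r/np.linalg.norm(r),r/np.linalg.norm(r)))@(x-P)) for P,r in [ray(m,u,v) for m,u,v in obs]]
    return x,res
def proj(m,X):
    c=np.array(m['rotation']).T@(np.array(X)-np.array(m['position']));return m['cx']+m['fx']*c[0]/c[2],m['cy']+m['fy']*c[1]/c[2],c[2]
E
python3 - <<'E'
from h import *
o=bot.get_obs(); print({k:np.round(v,3) for k,v in o.items()})
ms={c:snap(c,c+'0.png') for c in ('scene','top','wrist')}
for c in ms: print(c,{k:np.round(v,3).tolist() for k,v in ms[c][0].items()})
E
```

```text
pics
{'time': np.float64(0.0), 'joint_positions': array([-1.387,  0.343,  1.525, -0.   ,  1.275, -0.146]), 'dq': array([ 0.   ,  0.001,  0.001, -0.   ,  0.002, -0.   ]), 'tau': array([ 1.0000e-03, -4.3124e+01, -2.4422e+01,  7.2000e-02,  5.6000e-02,
       -0.0000e+00]), 'tool_pos': array([ 169.952, -496.279,  226.027]), 'tcp_rot': array([-1.711,  1.569,  1.76 ]), 'contact_force': array([-0.044, -0.662, -0.374]), 'moment': array([-0.039,  0.002, -0.029]), 'grip_width': np.float64(91.876)}
scene {'fx': 612.299, 'fy': 612.299, 'cx': 319.022, 'cy': 243.355, 'position': [-151.066, 902.347, 1363.682], 'rotation': [-2.382, -0.009, -2.468]}
top {'fx': 476.369, 'fy': 476.369, 'cx': 316.13, 'cy': 243.167, 'position': [508.245, -18.186, 1372.513], 'rotation': [-3.081, 0.007, -1.552]}
wrist {'fx': 358.44, 'fy': 358.44, 'cx': 321.633, 'cy': 243.352, 'position': [243.369, -470.83, 384.42], 'rotation': [2.849, 0.002, -1.242]}
```

```bash
sed -i "s/np.array(m\['rotation'\])/R(m['rotation'])/g" h.py; grep -n rotation h.py
```

```text
11:    P=np.array(m['position']);Rc=R(m['rotation'])
15:    Rc=R(m['rotation']);r=Rc@np.array([(u-m['cx'])/m['fx'],(v-m['cy'])/m['fy'],1]);return np.array(m['position']),r
26:    c=R(m['rotation']).T@(np.array(X)-np.array(m['position']));return m['cx']+m['fx']*c[0]/c[2],m['cy']+m['fy']*c[1]/c[2],c[2]
```

View pics/scene0.png

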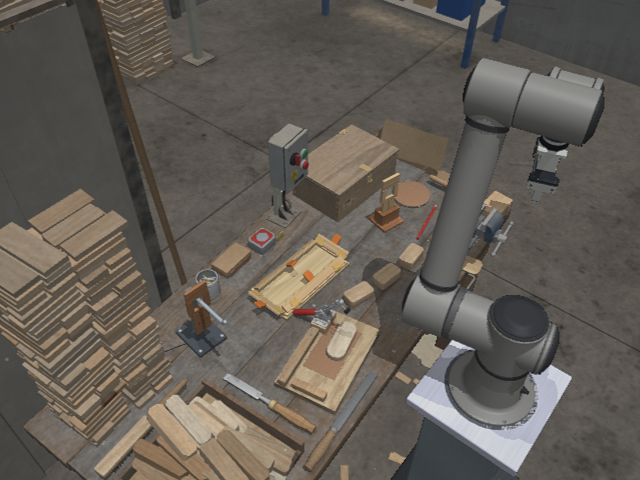

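View pics/top0.png

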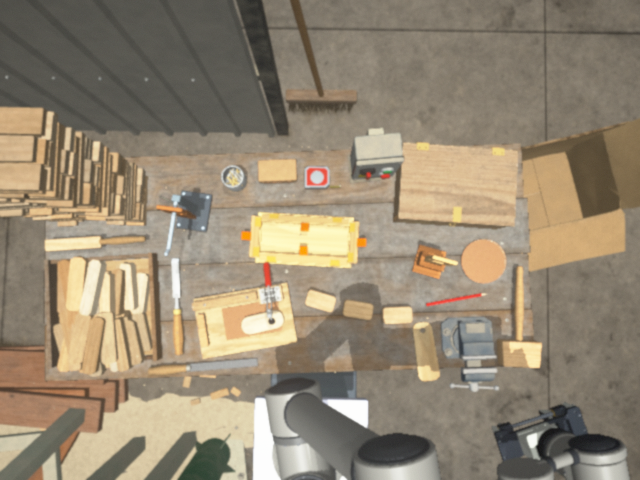

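View pics/wrist0.png

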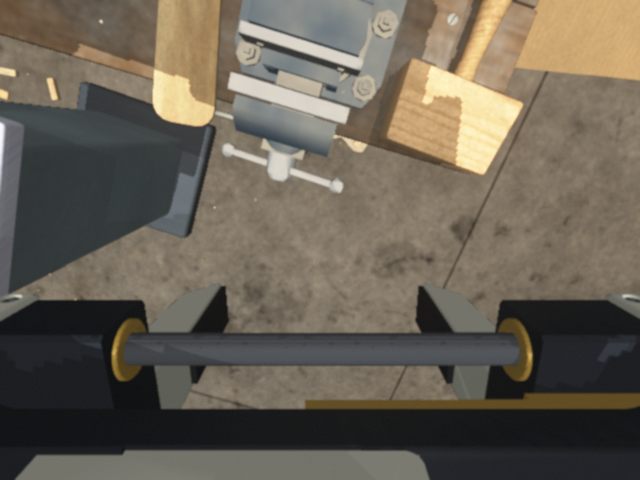

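Run:
```python
from h import *
ms={c:snap(c) for c in ('scene','top')}
L='tray_floor side_near_tab side_far_tab side_left_tab side_right_tab block_a_mid hook_root hook_tip pattern_hung_eye pattern_loose_eye pattern_loose_grip stand tape_measure screw_cup cork_block'.split()
for l in L:
    pts={}
    for c in ms:
        r=bot.spot_point(c,l)
        m,p,d=ms[c]
        for q in r[:4]:
            u,v=q['point']; z=d[int(round(v)),int(round(u))]
            print(l,c,round(q['conf'],2),np.round([u,v],1),'depthpt',np.round(px2w(m,u,v,z),0))
        if r: pts[c]=r[0]['point']
    if len(pts)==2 and 'block' not in l:
        x,e=tri([(ms[c][0],*pts[c]) for c in pts]); print('   TRI',np.round(x,1),np.round(e,1))
print(bot.get_obs()['time'])
```

```text
tray_floor scene 0.72 [299.1 277.1] depthpt [605.  29.   5.]
tray_floor top 0.67 [301.8 238.9] depthpt [602.  34.   8.]
   TRI [601.1  34.   11.9] [0.4 0.4]
side_near_tab scene 0.71 [307.7 273.2] depthpt [574.  27.  43.]
side_near_tab scene 0.55 [190.8 293. ] depthpt [652. 369. 222.]
side_near_tab top 0.88 [303.8 248.4] depthpt [573.  27.  47.]
   TRI [573.2  27.1  43.3] [0.5 0.5]
side_far_tab scene 0.72 [292.8 263.3] depthpt [627.  30.  51.]
side_far_tab top 0.6 [303.8 224.7] depthpt [639.  28.  42.]
side_far_tab top 0.49 [360.2 243.5] depthpt [ 589. -130.   44.]
   TRI [636.1  25.9  40.8] [4.3 4.3]
side_left_tab scene 0.63 [259.6 303.9] depthpt [605. 196.  45.]
side_left_tab top 0.86 [244.9 236.6] depthpt [602. 192.  48.]
   TRI [604.2 193.6  43. ] [1.7 1.7]
side_right_tab scene 0.66 [337.5 238.1] depthpt [ 590. -133.   48.]
side_right_tab top 0.81 [361.8 241.3] depthpt [ 595. -134.   54.]
   TRI [ 594.3 -136.    42. ] [1.9 1.9]
block_a_mid scene 0.8 [360.9 293.4] depthpt [419. -17.  30.]
block_a_mid top 0.8 [319.5 300.7] depthpt [428. -20.  32.]
block_a_mid top 0.35 [243.8 236.6] 
[... 1583 characters left out ...]
 [ 589. -131.   53.]
tape_measure scene 0.18 [307.4 275.3] depthpt [569.  34.  44.]
tape_measure top 0.71 [322.5 181.5] depthpt [764. -22.  37.]
   TRI [775.6 -17.7   6.2] [7.4 7.4]
screw_cup scene 0.67 [206.4 292.8] depthpt [649. 328. 186.]
screw_cup scene 0.35 [384.7 222.8] depthpt [ 533. -304.   16.]
screw_cup scene 0.19 [231.7 257.8] depthpt [793. 112.  28.]
screw_cup top 0.74 [235.2 176.6] depthpt [773. 226.  38.]
screw_cup top 0.74 [172.6 200.5] depthpt [680. 354. 189.]
screw_cup top 0.32 [438.9 259. ] depthpt [ 546. -314.  186.]
   TRI [781.4 233.5  -8.3] [1. 1.]
cork_block scene 0.8 [231.7 260.6] depthpt [788. 117.  24.]
cork_block top 0.62 [277.8 170. ] depthpt [795. 106.  34.]
1.75
```

```bash
cat >> h.py <<'E'
def go(x,y,z,jaw=None):
    "print the tool-axes shift (cm) and turn needed; jaw = world angle of jaw line (mod pi)"
    o=bot.get_obs();T=R(o['tcp_rot']);p=np.array(o['tool_pos'])
    d=np.array([x,y,z])-p
    a=np.arctan2(T[1,1],T[0,1])
    turn=0
    if jaw is not None:
        e=(jaw-a+np.pi/2)%np.pi-np.pi/2
        turn=-e  # tool x down
    print('pos',np.round(p,1),'jawang',round(a,3),'toolx',np.round(T[:,0],3),'q',np.round(o['joint_positions'],2))
    print('shift cm (before turn)',np.round(T.T@d/10,2),'dist mm',round(np.linalg.norm(d),1),'turn',round(turn,3),'| after-turn axes:')
    from scipy.spatial.transform import Rotation as Ro
    T2=T@Ro.from_rotvec([turn,0,0]).as_matrix();print(np.round(T2.T@d/10,2))
E
python3 -c "
from h import *
go(500,20,330,np.pi/2)"
```

```text
pos [ 170.  -496.7  226.7] jawang -1.241 toolx [-0. -0. -1.] q [-1.39  0.34  1.52 -0.    1.28 -0.15]
shift cm (before turn) [-10.33 -38.2  -47.95] dist mm 621.7 turn 0.33 | after-turn axes:
[-10.33 -51.67 -33.  ]
```

Run:
```python
import cv2
p=cv2.imread('pics/top0.png');cv2.imwrite('pics/t0c.png',cv2.resize(p[190:340,230:480],None,fx=3.2,fy=3.2,interpolation=cv2.INTER_CUBIC))
p=cv2.imread('pics/scene0.png');cv2.imwrite('pics/s0c.png',cv2.resize(p[160:360,170:440],None,fx=2.9,fy=2.9,interpolation=cv2.INTER_CUBIC))
```

```text
(no output)
```

View pics/t0c.png

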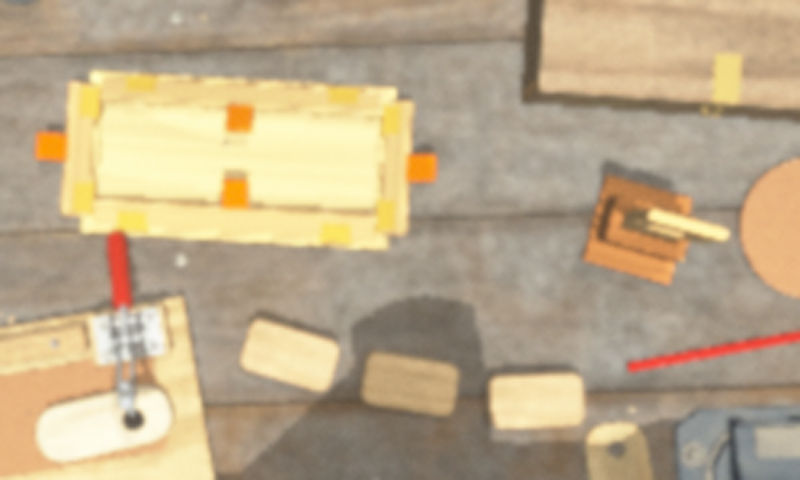

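View pics/s0c.png

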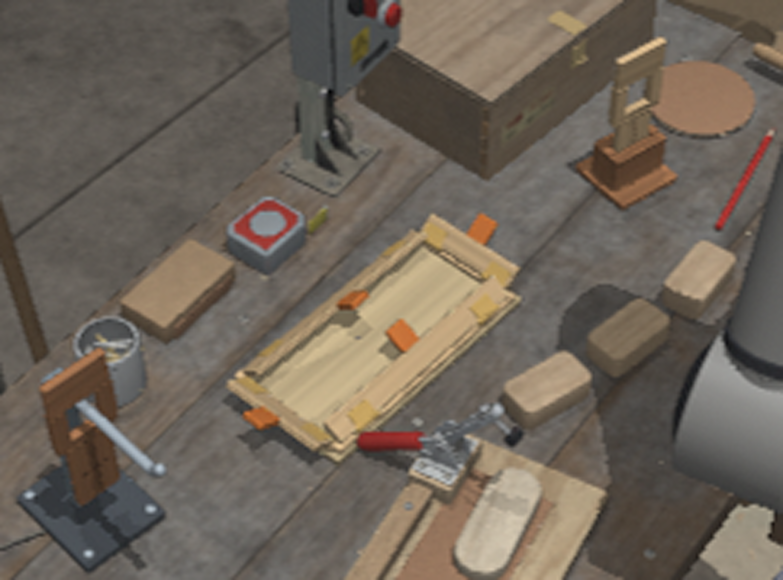

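```bash
python3 -m handwheel '[[[-3.5,0,0,0.11],[-3.5,0,0,0.11],[-3.3,0,0,0.11],[0,-3.4,-2.2,0],[0,-3.4,-2.2,0],[0,-3.4,-2.2,0],[0,-3.4,-2.2,0],[0,-3.4,-2.2,0]]]' 1
python3 -m handwheel '[[[0,-3.4,-2.2,0],[0,-3.4,-2.2,0],[0,-3.4,-2.2,0],[0,-3.4,-2.2,0],[0,-3.4,-2.2,0],[0,-3.4,-2.2,0],[0,-3.4,-2.2,0],[0,-3.4,-2.2,0]]]'
python3 -c "
from h import *
go(520,20,330,np.pi/2)"
```

```text
time: 2.42
tool_pos: [280.6, -325.0, 329.8]
tcp_rot: [2.39, 1.57, -0.753]
contact_force: [1.0, -0.0, -0.4]
grip_width: 92.0
time: 3.08
tool_pos: [456.8, -52.8, 330.0]
tcp_rot: [2.611, 1.57, -0.531]
contact_force: [0.7, -0.6, 0.3]
grip_width: 91.8
pos [456.8 -52.8 330. ] jawang -1.571 toolx [ 0.001 -0.    -1.   ] q [-0.28  0.16  1.49 -0.    1.49  1.29]
shift cm (before turn) [-0.   -7.28 -6.32] dist mm 96.4 turn -0.0 | after-turn axes:
[-0.   -7.28 -6.32]
```

```bash
python3 - <<'E'
from h import *
m,p,d=snap('wrist','w1.png'); print(m)
for l in ('block_a_mid','side_near_tab'):
    for q in bot.spot_point('wrist',l)[:5]:
        u,v=q['point'];z=d[int(v),int(u)];print(l,round(q['conf'],2),np.round([u,v]),np.round(px2w(m,u,v,z)))
E
python3 -m handwheel '[[[0,-3.6,-3.2,0],[0,-3.6,-3.2,0],[0,0,0,0],[0,0,0,0]]]'
python3 - <<'E'
from h import *
m,p,d=snap('wrist','w2.png'); print(m)
for l in ('block_a_mid','side_near_tab','side_far_tab','side_left_tab','side_right_tab','tray_floor'):
    for q in bot.spot_point('wrist',l)[:5]:
        u,v=q['point'];z=d[int(v),int(u)];print(l,round(q['conf'],2),np.round([u,v]),np.round(px2w(m,u,v,z)))
np.savez('w2.npz',p=p,d=d,m=m)
E
```

```text
{'fx': 358.439839999882, 'fy': 358.439839999882, 'cx': 321.6330592885887, 'cy': 243.3520637925725, 'position': array([534.25942237, -52.28128587, 488.31077438]), 'rotation': array([ 2.84965557e+00,  6.19030796e-05, -1.57162539e+00])}
block_a_mid 0.48 [250. 100.] [574.  30.  47.]
side_near_tab 0.91 [252. 100.] [574.  27.  48.]
time: 3.57
tool_pos: [511.8, 7.6, 329.0]
tcp_rot: [0.278, 1.569, -2.862]
contact_force: [-1.3, -0.7, -0.0]
grip_width: 91.7
{'fx': 358.439839999882, 'fy': 358.439839999882, 'cx': 321.6330592885887, 'cy': 243.3520637925725, 'position': array([589.57068318,   8.09563599, 487.20014733]), 'rotation': array([ 2.84756523e+00,  5.95308581e-05, -1.57035978e+00])}
block_a_mid 0.68 [343. 255.] [435. -20.  31.]
side_near_tab 0.83 [304. 147.] [576.  28.  49.]
side_near_tab 0.64 [161. 116.] [611. 195.  46.]
side_far_tab 0.81 [304. 100.] [628.  28.  51.]
side_left_tab 0.9 [165. 117.] [609. 191.  43.]
side_right_tab 0.94 [441. 132.] [ 593. -132.   47.]
tray_floor 0.59 [304. 126.] [600.  31.  11.]
```

View pics/w1.png

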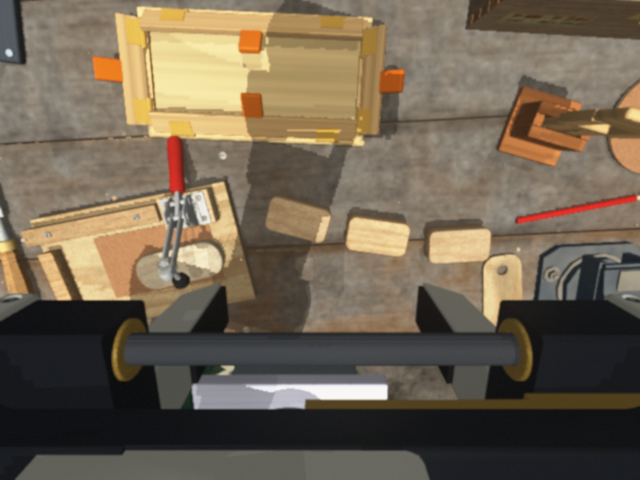

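View pics/w2.png

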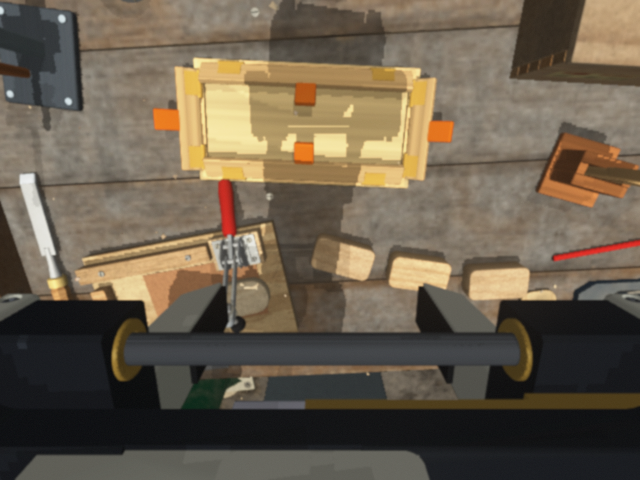

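```bash
cat >> h.py <<'E'
def cloud(m,d):
    v,u=np.mgrid[0:480,0:640];Rc=R(m['rotation'])
    c=np.stack([(u-m['cx'])/m['fx']*d,(v-m['cy'])/m['fy']*d,d],-1)
    W=c@Rc.T+np.array(m['position']);W[d<=0]=np.nan;return W
def tabs(m,p,d):
    W=cloud(m,d);h=cv2.cvtColor(p,cv2.COLOR_RGB2HSV)
    k=((h[...,0]>=4)&(h[...,0]<=16)&(h[...,1]>200)&(h[...,2]>110)).astype(np.uint8)
    n,l,s,c=cv2.connectedComponentsWithStats(k)
    for i in range(1,n):
        if s[i,4]<60: continue
        q=W[l==i];q=q[~np.isnan(q[:,0])]
        if not len(q): continue
        print('orange px',np.round(c[i]),s[i,4],'med',np.round(np.median(q,0),1),'min',np.round(np.percentile(q,3,0),1),'max',np.round(np.percentile(q,97,0),1))
def blocks(m,d,zlo=25,zhi=36,xr=(330,520),yr=(-400,100),amin=1500):
    W=cloud(m,d)
    k=((W[...,2]>zlo)&(W[...,2]<zhi)&(W[...,0]>xr[0])&(W[...,0]<xr[1])&(W[...,1]>yr[0])&(W[...,1]<yr[1])).astype(np.uint8)
    k=cv2.morphologyEx(k,cv2.MORPH_OPEN,np.ones((3,3)))
    n,l,s,c=cv2.connectedComponentsWithStats(k)
    for i in range(1,n):
        if s[i,4]<150: continue
        q=W[l==i]; r=cv2.minAreaRect(q[:,:2].astype(np.float32))
        (w,h_),a=r[1],r[2]
        if w>h_: la=a
        else: la=a+90
        print('blk px',np.round(c[i]),s[i,4],'ctr',np.round(r[0],1),'size',np.round(sorted(r[1]),1),'long axis deg',round(la,1),'z',np.round(np.median(q[:,2]),1))
E
python3 - <<'E'
from h import *
f=np.load('w2.npz',allow_pickle=True);m=f['m'].item();p=f['p'];d=f['d']
tabs(m,p,d);blocks(m,d)
E
```

```text
orange px [305.  94.] 394 med [634.2  27.1  47.1] min [624.   16.9  38.5] max [645.6  37.3  53.5]
orange px [166. 119.] 473 med [607.2 190.8  42.5] min [597.1 180.1  35.9] max [617.3 201.2  49. ]
orange px [440. 131.] 444 med [ 593.9 -130.7   46.3] min [ 583.8 -141.2   38.2] max [ 604.1 -120.6   53.2]
orange px [304. 153.] 362 med [568.7  29.7  43.3] min [557.6  19.8  36.1] max [580.3  39.9  49. ]
blk px [342. 259.] 1892 ctr [428.3 -20.2] size [46.1 82.1] long axis deg 74.2 z 30.1
blk px [418. 273.] 1638 ctr [ 405.9 -125.8] size [45.5 81.9] long axis deg 82.5 z 30.1
blk px [498. 283.] 1818 ctr [ 393.1 -236.1] size [46.1 82.6] long axis deg 94.1 z 30.0
```

```bash
cat >> h.py <<'E'
C=np.array([600.5,28.4]);YAW=-0.041
EX=np.array([np.cos(YAW),np.sin(YAW)]);EY=np.array([-np.sin(YAW),np.cos(YAW)])
def goT(X,Y,z,jaw='y'):
    c=C+X*EX+Y*EY; go(c[0],c[1],z,YAW+(np.pi/2 if jaw=='y' else 0))
def here():
    p=np.array(bot.get_obs()['tool_pos']);d=p[:2]-C;print('tray',np.round([d@EX,d@EY,p[2]],1))
E
python3 -c "
from h import *
goT(-27,0,80)"
```

```text
pos [511.1   6.5 330.1] jawang -1.573 toolx [ 0.001 -0.    -1.   ] q [-0.14  0.26  1.36 -0.    1.52  1.44]
shift cm (before turn) [25.01 -2.32 -6.22] dist mm 258.8 turn 0.039 | after-turn axes:
[25.01 -2.56 -6.13]
```

```bash
python3 -m handwheel '[[[0,0,0,0.039],[3.6,-0.37,-0.87,0],[3.6,-0.37,-0.87,0],[3.6,-0.37,-0.87,0],[3.6,-0.37,-0.87,0],[3.6,-0.37,-0.87,0],[3.6,-0.37,-0.87,0],[3.4,-0.37,-0.87,0]]]' 0.55
python3 -m handwheel '[[[0,0,0,0],[0,0,0,0]]]'
python3 -c "
from h import *
goT(-27,0,36);here()
snap('wrist','w3.png')"
```

```text
time: 4.58
tool_pos: [573.4, 30.5, 78.1]
tcp_rot: [2.247, 1.571, -0.934]
contact_force: [1.7, 0.8, 0.2]
grip_width: 51.1
time: 4.75
tool_pos: [572.3, 30.7, 78.5]
tcp_rot: [0.007, 1.567, 3.109]
contact_force: [-0.4, 0.2, 0.1]
grip_width: 50.8
pos [572.3  30.7  78.5] jawang -1.61 toolx [-0.004  0.    -1.   ] q [-0.08  0.58  1.57 -0.    0.99  1.53]
shift cm (before turn) [ 4.25  0.11 -0.15] dist mm 42.6 turn 0.002 | after-turn axes:
[ 4.25  0.11 -0.15]
tray [-28.3   1.1  78.5]
```

View pics/w3.png

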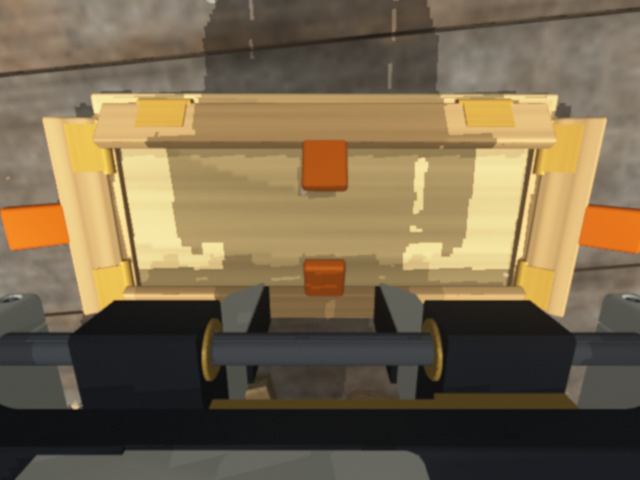

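```bash
python3 -c "
from h import *
m,p,d=snap('wrist');tabs(m,p,d);print(R(bot.get_obs()['tcp_rot']).T@(np.array(m['position'])-np.array(bot.get_obs()['tool_pos'])))"
python3 -m handwheel '[[[2.1,0.05,-0.1,0],[2.1,0.05,-0.1,0],[0,0,0,0],[0,0,0,0]]]'
python3 -c "
from h import *
goT(-27,0,36);here()"
```

```text
orange px [324. 167.] 2061 med [634.9  27.4  46.6] min [623.8  16.7  37.9] max [646.2  37.9  53.2]
orange px [ 38. 227.] 2376 med [607.8 190.5  42.2] min [596.8 179.3  35.4] max [618.4 200.8  48.4]
orange px [609. 230.] 2435 med [ 594.4 -130.1   45.6] min [ 583.5 -139.5   37.6] max [ 605.1 -119.9   52.8]
orange px [324. 278.] 1323 med [571.8  30.   44.3] min [557.1  19.3  36. ] max [581.4  40.3  48.5]
[-156.89867715   -0.38403578  -77.26799939]
time: 5.18
tool_pos: [575.7, 29.6, 39.6]
tcp_rot: [3.02, 1.569, -0.161]
contact_force: [0.5, 0.0, 0.7]
grip_width: 50.8
pos [575.7  29.6  39.6] jawang -1.61 toolx [ 0.002 -0.    -1.   ] q [-0.08  0.64  1.6  -0.    0.9   1.53]
shift cm (before turn) [0.36 0.02 0.22] dist mm 4.2 turn 0.001 | after-turn axes:
[0.36 0.02 0.22]
tray [-24.8   0.2  39.6]
```

```bash
python3 -m handwheel '[[[0.4,0,0.2,0],[0,0,0,0]]]'
python3 -m handwheel '[[[0,0,0,0],[0,0,0,0],[0,0,0,0],[0,0,0,0],[0,0,0,0]]]' 0
python3 -c "
from h import *
here()"
```

```text
time: 5.35
tool_pos: [573.8, 29.9, 35.3]
tcp_rot: [3.059, 1.568, -0.122]
contact_force: [-0.8, 0.3, 0.4]
grip_width: 50.5
time: 5.77
tool_pos: [573.5, 29.2, 33.9]
tcp_rot: [1.761, 1.569, -1.419]
contact_force: [0.3, 0.3, 1.7]
grip_width: 23.8
tray [-27.   -0.3  33.9]
```

```bash
python3 -m handwheel '[[[-0.7,0,0.54,0],[-0.6,0,0.67,0],[-0.45,0,0.77,0],[-0.29,0,0.84,0],[-0.11,0,0.9,0],[0,0,0.5,0],[0,0,0,0],[0,0,0,0]]]'
python3 -c "
from h import *
here();snap('wrist','w4.png')"
```

```text
time: 6.43
tool_pos: [533.2, 30.9, 56.7]
tcp_rot: [2.951, 1.565, -0.229]
contact_force: [2.4, -4.0, 7.2]
grip_width: 23.3
tray [-67.3  -0.3  56.7]
```

View pics/w4.png

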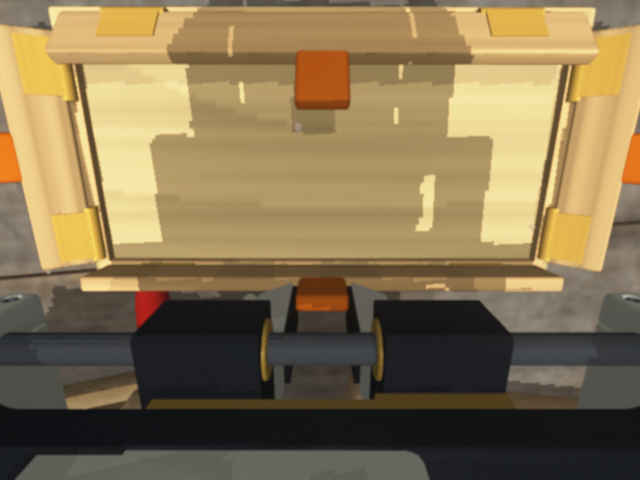

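```bash
python3 -m handwheel '[[[0,0,0.3,0],[0,0,0.3,0],[0,0,0,0],[0,0,0,0]]]'
python3 -m handwheel '[[[0,0,0,0],[0,0,0,0],[-2.5,0,0,0],[-3.5,0,0,0],[0,0,0,0],[0,0,0,0]]]' 0.55
python3 -c "
from h import *
here();m,p,d=snap('wrist','w5.png');tabs(m,p,d);goT(31,0,75)"
```

```text
time: 6.82
tool_pos: [529.1, 31.0, 56.8]
tcp_rot: [3.035, 1.561, -0.146]
contact_force: [9.0, -3.2, 1.8]
grip_width: 23.1
time: 7.32
tool_pos: [525.7, 32.1, 116.6]
tcp_rot: [-3.127, 1.568, -0.024]
contact_force: [-0.4, 0.5, -0.1]
grip_width: 49.9
tray [-74.9   0.6 116.6]
orange px [323.  81.] 1595 med [633.9  27.3  47.4] min [623.   16.8  38.1] max [646.   37.8  53.4]
orange px [ 64. 140.] 1939 med [607.3 190.5  42.3] min [596.4 179.5  35.5] max [617.7 200.8  48.6]
orange px [582. 140.] 2003 med [ 594.  -130.5   45.7] min [ 583.4 -140.    37.7] max [ 604.3 -120.    53. ]
orange px [323. 252.] 496 med [536.6  31.4  71. ] min [532.6  20.6  67.3] max [539.5  41.6  72.4]
pos [524.7  32.1 115.3] jawang -1.61 toolx [-0.  0. -1.] q [-0.08  0.46  1.68  0.    1.    1.53]
shift cm (before turn) [  4.02   0.08 -10.69] dist mm 114.2 turn 0.002 | after-turn axes:
[  4.02   0.06 -10.69]
```

View pics/w5.png

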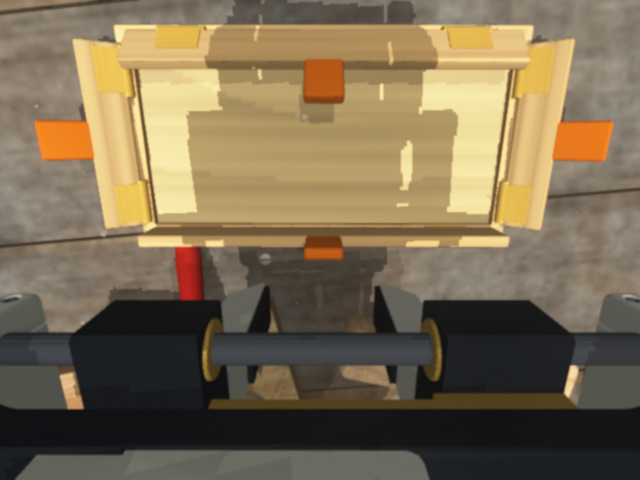

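```bash
python3 -m handwheel '[[[0,0.02,-3.6,0],[0,0.02,-3.6,0],[0,0.02,-3.6,0],[3.5,0,0,0],[0,0,0,0],[0,0,0,0]]]'
python3 -c "
from h import *
here();goT(31.5,-0.5,40.5)"
```

```text
time: 7.87
tool_pos: [630.3, 27.4, 76.6]
tcp_rot: [-0.042, 1.562, 3.06]
contact_force: [1.3, 0.5, 0.4]
grip_width: 50.2
tray [29.8  0.2 76.6]
pos [630.3  27.4  76.6] jawang -1.61 toolx [-0.009  0.001 -1.   ] q [-0.08  0.68  1.39  0.    1.08  1.53]
shift cm (before turn) [ 3.61  0.07 -0.2 ] dist mm 36.1 turn 0.002 | after-turn axes:
[ 3.61  0.07 -0.2 ]
```

```bash
python3 -m handwheel '[[[1.8,0.03,-0.1,0],[1.8,0.03,-0.1,0],[0,0,0,0]]]'
python3 -m handwheel '[[[0,0,0,0],[0,0,0,0],[0,0,0,0],[0,0,0,0],[0,0,0,0]]]' 0
python3 -c "
from h import *
here()"
```

```text
time: 8.12
tool_pos: [632.3, 26.6, 41.7]
tcp_rot: [-0.028, 1.564, 3.074]
contact_force: [-0.5, -0.2, -0.8]
grip_width: 50.5
time: 8.53
tool_pos: [635.5, 26.7, 45.3]
tcp_rot: [-2.846, 1.569, 0.257]
contact_force: [-0.7, -0.8, 2.4]
grip_width: 22.6
tray [35.  -0.3 45.3]
```

```bash
python3 -m handwheel '[[[-0.55,0,-0.57,0],[-0.43,0,-0.67,0],[-0.31,0,-0.72,0],[-0.17,0,-0.78,0],[-0.04,0,-0.57,0],[0,0,-0.5,0],[0,0,-0.4,0],[0,0,0,0]]]'
python3 -m handwheel '[[[0,0,-0.2,0],[0,0,0,0]]]'
```

```text
time: 9.2
tool_pos: [678.1, 25.0, 60.8]
tcp_rot: [-2.978, 1.569, 0.124]
contact_force: [-0.2, 2.4, 4.2]
grip_width: 17.2
time: 9.37
tool_pos: [678.9, 25.0, 60.6]
tcp_rot: [-0.31, 1.57, 2.792]
contact_force: [-6.4, 2.2, 8.8]
grip_width: 16.5
```

```bash
python3 -c "
from h import *
here();m,p,d=snap('wrist','w6.png');tabs(m,p,d);snap('scene','s6.png')"
```

```text
tray [78.5 -0.2 60.6]
orange px [322. 319.] 822 med [669.1  25.7  59.3] min [668.4  18.2  46.7] max [669.8  33.5  69.9]
orange px [ 68. 384.] 66 med [618.2 182.1  35.4] min [617.1 178.5  32.3] max [619.  185.1  37.3]
orange px [574. 389.] 85 med [ 605.3 -123.2   38.1] min [ 601.4 -125.9   34.8] max [ 606.4 -120.2   40.6]
```

View pics/w6.png

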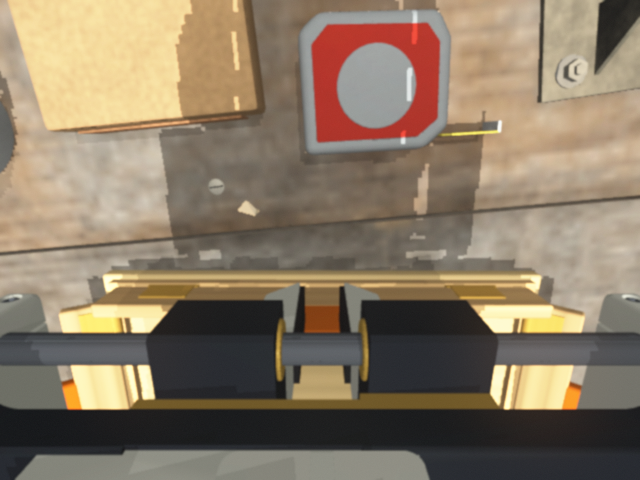

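```bash
python3 -m handwheel '[[[0,0,0,0],[0,0,0,0],[0,0,0,0],[-3,0,0,0],[-3,0,0,0],[0,0,0,0]]]' 0.55
python3 -c "
from h import *
here();m,p,d=snap('top','t6.png');tabs(m,p,d);m,p,d=snap('wrist','w7.png');tabs(m,p,d)
goT(7,164,130,'x')"
```

```text
time: 9.97
tool_pos: [682.5, 24.2, 125.6]
tcp_rot: [3.078, 1.56, -0.103]
contact_force: [0.9, -0.7, 1.6]
grip_width: 49.3
tray [ 82.1  -0.8 125.6]
orange px [321. 282.] 757 med [668.7  25.7  68.1] min [663.3  15.6  48.3] max [669.7  36.   72.1]
pos [680.   24.4 120.7] jawang -1.61 toolx [ 0.003 -0.001 -1.   ] q [-0.08  0.71  1.19 -0.    1.24  1.53]
shift cm (before turn) [ -0.96 -16.49   7.23] dist mm 180.3 turn -1.569 | after-turn axes:
[ -0.96  -7.26 -16.48]
```

View pics/w7.png

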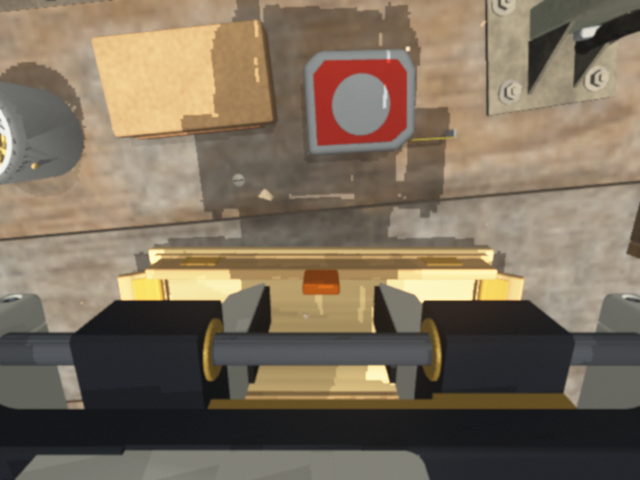

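```bash
sed -i 's/C=np.array(\[600.5,28.4\])/C=np.array([601.0,28.4])/' h.py
python3 -m handwheel '[[[0,0,0,-0.12],[0,0,0,-0.12],[0,0,0,-0.12],[0,0,0,-0.12],[0,0,0,-0.12],[0,0,0,-0.12],[0,0,0,-0.12],[0,0,0,-0.12]]]'
python3 -m handwheel '[[[0,0,0,-0.12],[0,0,0,-0.12],[0,0,0,-0.12],[0,0,0,-0.12],[0,0,0,-0.12],[0,0,0,0],[0,0,0,0]]]'
python3 -c "
from h import *
here();goT(-0.5,166,90,'x')"
```

```text
time: 10.73
tool_pos: [678.3, 24.5, 117.3]
tcp_rot: [-0.922, 1.568, -3.137]
contact_force: [0.1, 0.5, 0.1]
grip_width: 50.1
time: 11.32
tool_pos: [678.5, 24.6, 117.8]
tcp_rot: [-1.534, 1.569, 3.124]
contact_force: [0.9, 0.4, -0.4]
grip_width: 50.1
tray [ 77.6  -0.6 117.8]
pos [678.5  24.6 117.8] jawang -0.054 toolx [-0.002  0.    -1.   ] q [-0.08  0.72  1.19 -0.    1.24 -0.02]
shift cm (before turn) [  2.8   -8.02 -16.56] dist mm 186.1 turn -0.013 | after-turn axes:
[  2.8   -7.81 -16.66]
```

```bash
python3 -m handwheel '[[[0,0,0,-0.013],[0,-1.56,-3.33,0],[0,-1.56,-3.33,0],[0,-1.56,-3.33,0],[0,-1.56,-3.33,0],[0,-1.56,-3.33,0],[2.5,0,0,0],[0,0,0,0]]]'
python3 -c "
from h import *
here();m,p,d=snap('wrist','w8.png');tabs(m,p,d);goT(-0.5,166,35,'x')"
```

```text
time: 11.98
tool_pos: [604.3, 195.6, 90.7]
tcp_rot: [-1.321, 1.565, -2.927]
contact_force: [-1.0, -0.4, -1.1]
grip_width: 50.6
tray [ -3.6 167.2  90.7]
orange px [328. 272.] 1200 med [606.9 194.8  44.5] min [596.5 180.6  36.3] max [617.5 204.4  48.7]
pos [605.4 194.3  92.1] jawang -0.037 toolx [-0.005 -0.001 -1.   ] q [ 0.19  0.67  1.36 -0.    1.12  0.23]
shift cm (before turn) [ 5.71  0.22 -0.02] dist mm 57.1 turn 0.004 | after-turn axes:
[ 5.71  0.22 -0.02]
```

View pics/w8.png

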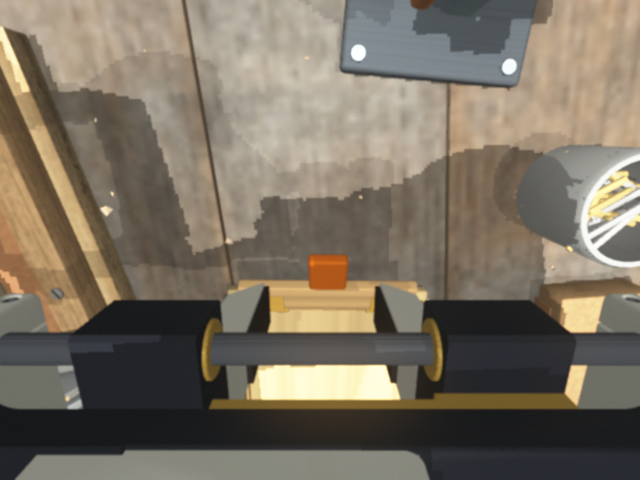

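```bash
python3 -m handwheel '[[[2.8,0.1,-0.05,0],[2.8,0.1,-0.05,0],[0,0,0,0],[0,0,0,0]]]'
python3 -m handwheel '[[[0,0,0,0],[0,0,0,0],[0,0,0,0],[0,0,0,0],[0,0,0,0]]]' 0
python3 -c "
from h import *
here()"
```

```text
time: 12.37
tool_pos: [609.1, 193.4, 37.6]
tcp_rot: [-1.244, 1.568, -2.854]
contact_force: [-0.5, 0.1, 0.1]
grip_width: 50.6
time: 12.78
tool_pos: [607.7, 195.3, 38.9]
tcp_rot: [-1.705, 1.567, 2.971]
contact_force: [-2.5, 1.5, 3.0]
grip_width: 23.5
tray [-1.000e-01  1.671e+02  3.890e+01]
```

```bash
python3 -m handwheel '[[[-0.7,0,0.54,0],[-0.6,0,0.67,0],[-0.45,0,0.77,0],[-0.29,0,0.84,0],[-0.1,0,0.9,0],[0,0,0.5,0],[0,0,0.3,0],[0,0,0,0]]]'
python3 -m handwheel '[[[0,0,0.2,0],[0,0,0,0]]]'
python3 -c "
from h import *
here();m,p,d=snap('wrist','w9.png');tabs(m,p,d)"
```

```text
time: 13.45
tool_pos: [606.2, 150.6, 61.3]
tcp_rot: [-2.183, 1.568, 2.492]
contact_force: [-7.9, 3.0, 10.2]
grip_width: 22.9
time: 13.62
tool_pos: [606.1, 149.1, 61.2]
tcp_rot: [-2.337, 1.568, 2.338]
contact_force: [-8.3, 3.5, 10.9]
grip_width: 22.8
tray [  0.2 120.9  61.2]
orange px [321. 285.] 1567 med [605.6 161.9  68.3] min [595.2 156.4  47.3] max [616.1 162.9  72. ]
```

View pics/w9.png

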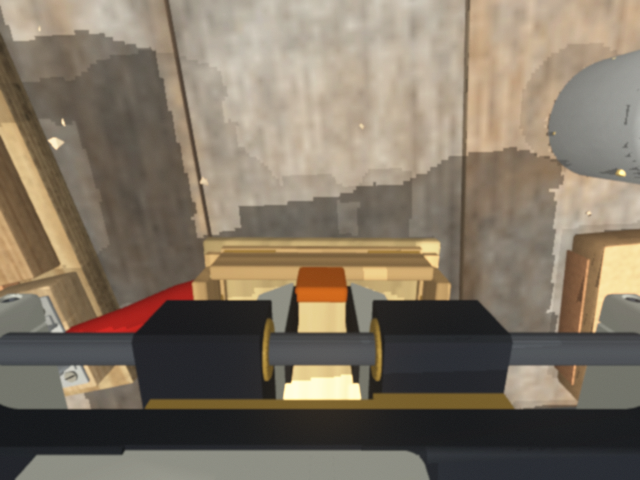

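```bash
python3 -m handwheel '[[[0,0,0,0],[0,0,0,0],[0,0,0,0],[-3,0,0,0],[-3,0,0,0],[0,0,0,0]]]' 0.55
python3 -c "
from h import *
here();m,p,d=snap('wrist','w10.png');tabs(m,p,d);goT(-0.5,-163,95,'x')"
```

```text
time: 14.17
tool_pos: [611.1, 147.9, 125.7]
tcp_rot: [1.705, 1.56, 0.097]
contact_force: [1.4, -0.1, 1.1]
grip_width: 50.2
tray [  5.2 119.8 125.7]
orange px [312. 244.] 661 med [605.5 161.8  70. ] min [595.6 156.5  49.5] max [615.7 162.8  72.3]
orange px [393. 393.] 66 med [661.7  36.8  53.7] min [661.   29.2  48.1] max [663.3  38.2  61.8]
pos [610.1 147.8 123.2] jawang -0.037 toolx [ 0.008  0.001 -1.   ] q [ 0.12  0.61  1.37 -0.    1.15  0.15]
shift cm (before turn) [ 2.79 -0.6  28.27] dist mm 284.1 turn 0.004 | after-turn axes:
[ 2.79 -0.49 28.27]
```

```bash
python3 -m handwheel '[[[0,-0.08,4,0],[0,-0.08,4,0],[0,-0.08,4,0],[0,-0.08,4,0],[0,-0.08,4,0],[0,-0.08,4,0],[0,-0.08,4,0],[2.5,0,0,0]]]'
python3 -m handwheel '[[[0,0,0,0],[0,0,0,0]]]'
python3 -c "
from h import *
here();m,p,d=snap('wrist','w11.png');tabs(m,p,d);goT(-0.5,-164,40,'x')"
```

```text
time: 14.88
tool_pos: [593.8, -140.5, 97.9]
tcp_rot: [1.003, 1.561, -0.61]
contact_force: [0.8, -0.4, -0.1]
grip_width: 50.6
time: 15.05
tool_pos: [590.1, -131.6, 92.7]
tcp_rot: [-1.927, 1.566, 2.747]
contact_force: [0.0, 0.2, 0.6]
grip_width: 50.3
tray [  -4.3 -160.3   92.7]
orange px [329. 268.] 1585 med [ 593.8 -130.6   45.8] min [ 583.3 -140.8   37.7] max [ 604.4 -120.3   53.2]
pos [ 591.1 -131.    93.9] jawang -0.037 toolx [-0.002  0.001 -1.   ] q [-0.34  0.61  1.46  0.    1.07 -0.31]
shift cm (before turn) [5.39 0.29 0.43] dist mm 54.2 turn 0.004 | after-turn axes:
[5.39 0.3  0.43]
```

View pics/w11.png

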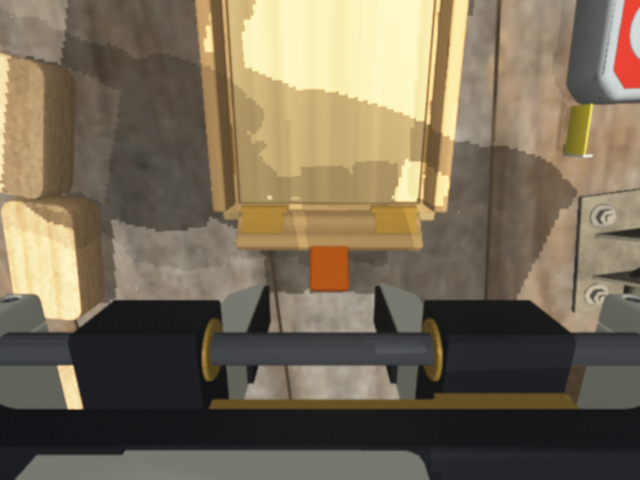

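```bash
python3 -m handwheel '[[[2.7,0.15,0.22,0],[2.7,0.15,0.22,0],[0,0,0,0],[0,0,0,0]]]'
python3 -m handwheel '[[[0,0,0,0],[0,0,0,0],[0,0,0,0],[0,0,0,0],[0,0,0,0]]]' 0
python3 -c "
from h import *
here()"
```

```text
time: 15.43
tool_pos: [594.2, -134.9, 40.4]
tcp_rot: [-1.9, 1.568, 2.778]
contact_force: [0.4, 0.2, 0.7]
grip_width: 50.6
time: 15.85
tool_pos: [594.2, -136.7, 41.5]
tcp_rot: [-0.368, 1.57, -1.976]
contact_force: [-0.0, -0.7, 3.1]
grip_width: 23.3
tray [  -0.  -165.2   41.5]
```

```bash
python3 -m handwheel '[[[-0.58,0,-0.54,0],[-0.47,0,-0.64,0],[-0.35,0,-0.71,0],[-0.22,0,-0.76,0],[-0.08,0,-0.83,0],[0,0,-0.5,0],[0,0,-0.4,0],[0,0,0,0]]]'
python3 -m handwheel '[[[0,0,-0.1,0],[0,0,0,0]]]'
python3 -c "
from h import *
here();m,p,d=snap('wrist','w12.png');tabs(m,p,d)"
python3 -m handwheel '[[[0,0,0,0],[0,0,0,0],[0,0,0,0],[-3,0,0,0],[-3,0,0,0],[0,0,0,0]]]' 0.55
python3 -c "
from h import *
here();m,p,d=snap('wrist','w13.png');tabs(m,p,d);W=cloud(m,d);blocks(m,d)"
```

```text
time: 16.52
tool_pos: [596.0, -94.5, 59.2]
tcp_rot: [0.161, 1.567, -1.446]
contact_force: [-4.9, -9.0, 6.5]
grip_width: 22.8
time: 16.68
tool_pos: [596.0, -94.4, 59.2]
tcp_rot: [0.154, 1.566, -1.453]
contact_force: [-5.6, -11.7, 6.5]
grip_width: 23.5
tray [ 1.000e-01 -1.229e+02  5.920e+01]
orange px [144.  20.] 922 med [536.2  26.1  70.9] min [532.3  19.9  68.8] max [539.3  32.1  72.6]
orange px [484.  26.] 1699 med [661.2  21.5  62. ] min [660.5  14.   47.2] max [667.7  32.1  71.6]
orange px [321. 315.] 1569 med [595.  -97.5  65.3] min [ 584.8 -101.7   47.1] max [605.5 -96.6  71.9]
time: 17.23
tool_pos: [599.4, -91.9, 123.3]
tcp_rot: [1.372, 1.561, -0.236]
contact_force: [1.2, 0.4, 0.7]
grip_width: 49.7
tray [   3.3 -120.3  123.3]
orange px [200.  53.] 613 med [539.1  32.2  69.1] min [532.1  20.   49.2] max [539.8  41.7  71.9]
orange px [430.  57.] 485 med [661.4  24.6  69. ] min [660.7  14.5  52.2] max [668.   35.7  71.9]
orange px [316. 273.] 725 med [595.4 -97.7  67.7] min [ 585.2 -102.8   47.8] max [605.4 -96.8  72.1]
blk px [ 52. 223.] 12750 ctr [404.6 -76.6] size [ 59.3 156.7] long axis deg 87.7 z 30.1
blk px [ 71. 391.] 541 ctr [ 387.2 -211.1] size [15.6 31.2] long axis deg 93.2 z 30.1
```

View pics/w13.png

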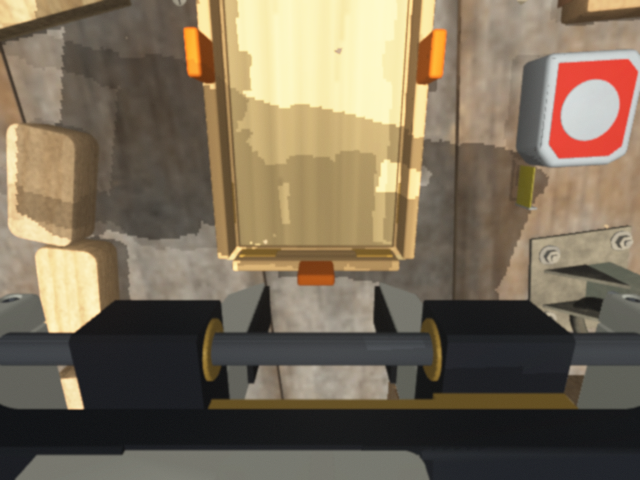

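```bash
python3 -c "
from h import *
go(410,-190,300,0)"
```

```text
pos [598.3 -91.7 120.9] jawang -0.037 toolx [ 0.007 -0.002 -1.   ] q [-0.28  0.58  1.44  0.    1.11 -0.24]
shift cm (before turn) [-18.02 -18.34  10.54] dist mm 277.9 turn -0.037 | after-turn axes:
[-18.02 -18.71   9.86]
```

```bash
python3 -m handwheel '[[[-2.6,-2.62,1.5,-0.005],[-2.6,-2.62,1.5,-0.005],[-2.6,-2.62,1.5,-0.005],[-2.6,-2.62,1.5,-0.005],[-2.6,-2.62,1.5,-0.005],[-2.6,-2.62,1.5,-0.005],[-2.4,-2.62,1.5,-0.005],[0,0,0,0]]]' 0.9
python3 -c "
from h import *
m,p,d=snap('wrist','w14.png');blocks(m,d);go(410,-190,300,0);m,p,d=snap('top','t14.png');blocks(m,d)"
```

```text
time: 17.95
tool_pos: [408.6, -194.9, 301.6]
tcp_rot: [0.732, 1.564, -0.843]
contact_force: [1.2, -0.9, 0.9]
grip_width: 82.1
blk px [317.  61.] 3409 ctr [405.2 -41.2] size [46.  82.3] long axis deg 74.6 z 30.2
blk px [318. 142.] 2830 ctr [ 405.2 -126.6] size [45.9 82. ] long axis deg 81.4 z 30.3
blk px [308. 234.] 2276 ctr [ 392.2 -236.6] size [46.  81.8] long axis deg 93.2 z 30.2
pos [ 409.8 -193.8  299.4] jawang -0.005 toolx [ 0.003 -0.003 -1.   ] q [-0.61  0.15  1.57 -0.    1.41 -0.61]
shift cm (before turn) [-0.06  0.02 -0.38] dist mm 3.8 turn -0.005 | after-turn axes:
[-0.06  0.02 -0.38]
blk px [328. 309.] 388 ctr [404.3 -43.1] size [45.7 81. ] long axis deg 74.9 z 30.5
blk px [359. 310.] 403 ctr [ 403.1 -129.3] size [45.4 80.1] long axis deg 84.9 z 30.5
```

View pics/w14.png

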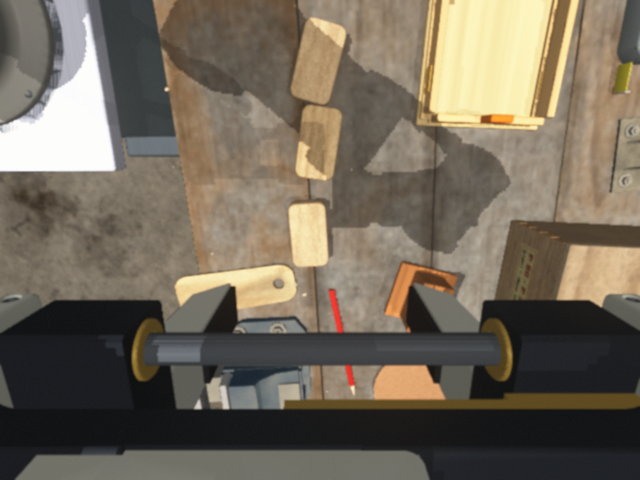

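```bash
python3 -c "
from h import *
go(392.2,-236.6,50,np.deg2rad(3.2))"
```

```text
pos [ 410.2 -192.9  297.8] jawang -0.004 toolx [ 0.001 -0.    -1.   ] q [-0.61  0.16  1.58  0.    1.41 -0.61]
shift cm (before turn) [24.78 -1.82  4.37] dist mm 252.3 turn -0.06 | after-turn axes:
[24.78 -2.08  4.25]
```

```bash
python3 -m handwheel '[[[0,0,0,-0.06],[3.54,-0.3,0.61,0],[3.54,-0.3,0.61,0],[3.54,-0.3,0.61,0],[3.54,-0.3,0.61,0],[3.54,-0.3,0.61,0],[3.54,-0.3,0.61,0],[3.54,-0.3,0.61,0]]]'
python3 -m handwheel '[[[0,0,0,0],[0,0,0,0]]]'
python3 -c "
from h import *
go(392.2,-236.6,8,np.deg2rad(3.2));m,p,d=snap('wrist','w15.png');blocks(m,d)"
```

```text
time: 18.72
tool_pos: [391.6, -234.9, 46.6]
tcp_rot: [-2.465, 1.568, 2.307]
contact_force: [0.9, -0.7, 0.2]
grip_width: 82.5
time: 18.88
tool_pos: [390.9, -234.6, 47.7]
tcp_rot: [-2.377, 1.564, 2.393]
contact_force: [0.1, -0.1, -0.4]
grip_width: 82.7
pos [ 390.9 -234.6   47.7] jawang 0.058 toolx [-0.005  0.005 -1.   ] q [-0.71  0.47  1.93  0.    0.76 -0.77]
shift cm (before turn) [3.96 0.14 0.23] dist mm 39.7 turn 0.002 | after-turn axes:
[3.96 0.14 0.23]
blk px [367.  78.] 16275 ctr [ 404.6 -130.8] size [46.1 73.6] long axis deg 81.6 z 30.3
blk px [325. 275.] 9714 ctr [ 391.8 -228.7] size [46.2 65.7] long axis deg 93.2 z 30.2
```

View pics/w15.png

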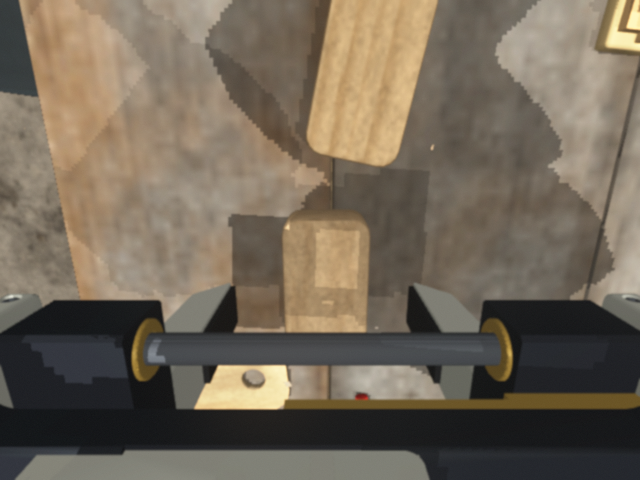

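```bash
python3 -m handwheel '[[[2,0.05,0.1,0],[1.9,0.05,0.1,0],[0,0,0,0]]]'
python3 -m handwheel '[[[0,0,0,0],[0,0,0,0],[0,0,0,0],[0,0,0,0],[0,0,0,0],[0,0,0,0]]]' 0
python3 -m handwheel '[[[-4,0,0,0],[-4,0,0,0],[-4,0,0,0],[-2,0,0,0],[0,0,0,0]]]'
python3 -c "
from h import *
goT(0,-76,150,'y')"
```

```text
time: 19.18
tool_pos: [393.5, -237.8, 10.7]
tcp_rot: [-2.592, 1.57, 2.179]
contact_force: [-0.4, 0.2, -0.1]
grip_width: 82.5
time: 19.68
tool_pos: [393.4, -238.6, 11.4]
tcp_rot: [0.761, 1.57, -0.751]
contact_force: [0.4, 0.5, 0.5]
grip_width: 47.2
time: 20.1
tool_pos: [395.2, -240.1, 155.5]
tcp_rot: [0.8, 1.561, -0.713]
contact_force: [-0.0, -0.9, -0.1]
grip_width: 46.0
pos [ 395.2 -240.1  155.5] jawang 0.058 toolx [ 0.007 -0.006 -1.   ] q [-0.71  0.3   1.8  -0.    1.03 -0.77]
shift cm (before turn) [  0.58  21.35 -18.05] dist mm 279.6 turn -1.472 | after-turn axes:
[ 0.58 20.07 19.46]
```

```bash
python3 -m handwheel '[[[0,0,0,0.119],[0,0,0,0.119],[0,0,0,0.119],[0,0,0,0.119],[0,0,0,0.119],[0,0,0,0.119],[0,0,0,0.119],[0,0,0,0.119]]]'
python3 -m handwheel '[[[0,0,0,0.119],[0,0,0,0.119],[0,0,0,0.119],[0,0,0,0.119],[0,0,0,0.119],[0,0,0,0.12],[0,-2.85,-2.75,0],[0,-2.85,-2.75,0]]]'
python3 -m handwheel '[[[0,-2.85,-2.75,0],[0,-2.85,-2.75,0],[0,-2.85,-2.75,0],[0,-2.85,-2.75,0],[0,-2.85,-2.75,0],[0,0,0,0],[0,0,0,0]]]'
python3 -c "
from h import *
here();goT(0,-76,60,'y');m,p,d=snap('wrist','w16.png')"
```

```text
time: 20.77
tool_pos: [392.5, -237.9, 149.7]
tcp_rot: [-1.352, 1.569, 2.46]
contact_force: [0.5, 0.1, -1.3]
grip_width: 45.9
time: 21.43
tool_pos: [449.6, -183.9, 149.8]
tcp_rot: [-0.351, 1.569, 2.747]
contact_force: [1.4, -1.0, -1.3]
grip_width: 45.7
time: 22.02
tool_pos: [593.3, -44.5, 148.8]
tcp_rot: [-0.137, 1.568, 2.97]
contact_force: [-0.8, -0.5, -1.0]
grip_width: 45.8
tray [ -4.7 -73.2 148.8]
pos [593.3 -44.5 148.8] jawang -1.606 toolx [-0.003  0.    -1.   ] q [-0.2   0.54  1.43 -0.    1.17  1.4 ]
shift cm (before turn) [ 8.88  0.29 -0.5 ] dist mm 89.0 turn 0.006 | after-turn axes:
[ 8.88  0.29 -0.5 ]
```

View pics/w16.png

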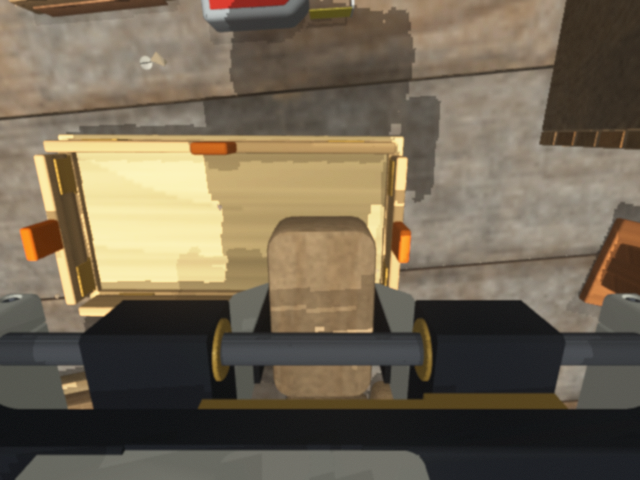

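```bash
python3 -m handwheel '[[[2.9,0.05,-0.2,0.006],[2.9,0.05,-0.2,0],[2.9,0.05,-0.1,0],[0,0,0,0],[0,0,0,0]]]'
python3 -c "
from h import *
here();goT(0,-76,22,'y')"
```

```text
time: 22.48
tool_pos: [596.2, -48.9, 62.6]
tcp_rot: [-0.114, 1.566, 2.982]
contact_force: [0.8, 0.3, -0.3]
grip_width: 46.2
tray [ -1.6 -77.5  62.6]
pos [596.2 -48.9  62.6] jawang -1.617 toolx [-0.004  0.001 -1.   ] q [-0.21  0.64  1.51 -0.    0.99  1.41]
shift cm (before turn) [ 4.06 -0.15 -0.18] dist mm 40.7 turn -0.005 | after-turn axes:
[ 4.06 -0.14 -0.18]
```

```bash
python3 -m handwheel '[[[2,-0.05,-0.1,-0.005],[1.5,-0.05,0,0],[0.5,0,0,0],[0,0,0,0]]]'
python3 -c "
from h import *
here()"
python3 -m handwheel '[[[0,0,0,0],[0,0,0,0],[0,0,0,0],[-3,0,0,0],[-4,0,0,0],[-4,0,0,0],[-4,0,0,0],[0,0,0,0]]]' 0.58
python3 -c "
from h import *
here();m,p,d=snap('wrist','w17.png');blocks(m,d,30,50,(520,680),(-120,170))
go(405.2,-126.6,160,np.deg2rad(-8.6))"
```

```text
time: 22.82
tool_pos: [598.9, -47.6, 24.4]
tcp_rot: [0.741, 1.571, -2.44]
contact_force: [0.2, 0.1, 0.0]
grip_width: 45.8
tray [  1.  -76.   24.4]
time: 23.48
tool_pos: [603.3, -47.9, 183.8]
tcp_rot: [2.973, 1.554, -0.207]
contact_force: [0.7, -0.7, 0.5]
grip_width: 53.0
tray [  5.5 -76.1 183.8]
blk px [140. 162.] 1407 ctr [668.4  98.1] size [  8.6 106.5] long axis deg 87.6 z 44.1
blk px [312. 162.] 1550 ctr [662.9 -41.4] size [  8.6 115. ] long axis deg 87.7 z 44.1
blk px [ 87. 232.] 2408 ctr [605.7 158.2] size [ 10.9 117.9] long axis deg 177.7 z 42.3
blk px [382. 224.] 1188 ctr [ 596.8 -100.6] size [  9.3 114.4] long axis deg 177.7 z 43.7
blk px [321. 232.] 4625 ctr [599.8 -47. ] size [46.  81.7] long axis deg 178.1 z 40.2
blk px [320. 305.] 1481 ctr [532.9 -43.1] size [ 8.9 99.7] long axis deg 87.7 z 43.4
pos [601.9 -47.6 179.9] jawang -1.61 toolx [ 0.011 -0.002 -1.   ] q [-0.21  0.52  1.38 -0.    1.23  1.4 ]
shift cm (before turn) [ 1.79  8.65 19.37] dist mm 212.9 turn -1.46 | after-turn axes:
[  1.79 -18.29  10.75]
```

View pics/w17.png

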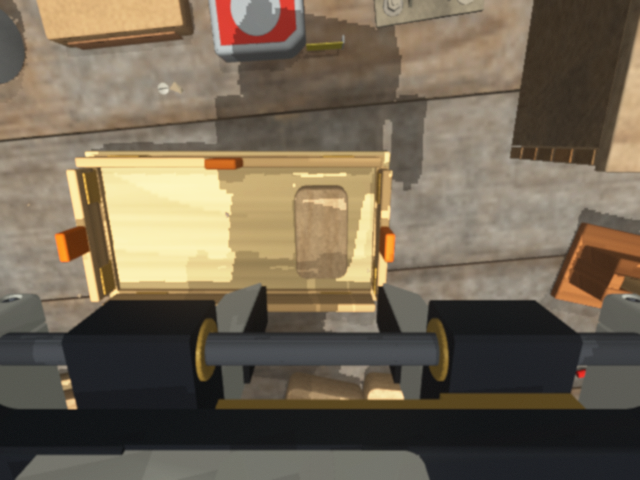

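```bash
python3 -m handwheel '[[[0,0,0,-0.122],[0,0,0,-0.122],[0,0,0,-0.122],[0,0,0,-0.122],[0,0,0,-0.122],[0,0,0,-0.122],[0,0,0,-0.122],[0,0,0,-0.122]]]' 0.9
python3 -m handwheel '[[[0,0,0,-0.122],[0,0,0,-0.122],[0,0,0,-0.12],[0,0,0,-0.12],[0.3,-3.05,1.8,0],[0.3,-3.05,1.8,0],[0.3,-3.05,1.8,0],[0.3,-3.05,1.8,0]]]'
python3 -m handwheel '[[[0.3,-3.05,1.8,0],[0.3,-3.05,1.8,0],[0,0,0,0],[0,0,0,0]]]'
python3 -c "
from h import *
m,p,d=snap('wrist','w18.png');blocks(m,d,yr=(-300,100))
go(405.2,-126.6,50,np.deg2rad(-8.6))"
```

```text
time: 24.2
tool_pos: [598.6, -47.1, 173.2]
tcp_rot: [-1.052, 1.57, 3.033]
contact_force: [0.2, -1.3, -0.2]
grip_width: 82.3
time: 24.87
tool_pos: [465.7, -100.1, 161.0]
tcp_rot: [-1.586, 1.57, 2.977]
contact_force: [0.6, -1.3, -0.2]
grip_width: 82.5
time: 25.2
tool_pos: [400.5, -126.8, 155.7]
tcp_rot: [-1.883, 1.57, 2.677]
contact_force: [-0.1, -0.1, 0.0]
grip_width: 82.6
blk px [312. 123.] 6690 ctr [405.1 -41.1] size [46.  82.1] long axis deg 74.7 z 30.2
blk px [328. 231.] 5208 ctr [ 405.1 -126.3] size [46.  81.6] long axis deg 81.5 z 30.2
pos [ 401.9 -126.9  155.9] jawang -0.151 toolx [ 0.001 -0.    -1.   ] q [-0.49  0.23  1.9   0.    1.01 -0.34]
shift cm (before turn) [10.59  0.31 -0.08] dist mm 106.0 turn -0.001 | after-turn axes:
[10.59  0.31 -0.08]
```

```bash
python3 -m handwheel '[[[3.5,0.1,0,0],[3.5,0.1,0,0],[3.5,0.1,0,0],[2.5,0,0,0],[1.6,0,0,0],[0,0,0,0],[0,0,0,0]]]'
python3 -m handwheel '[[[0,0,0,0],[0,0,0,0],[0,0,0,0],[0,0,0,0],[0,0,0,0],[0,0,0,0]]]' 0
python3 -m handwheel '[[[-4,0,0,0],[-4,0,0,0],[-4,0,0,0],[-2,0,0,0],[0,0,0,0]]]'
python3 -c "
from h import *
goT(0,0,150,'y')"
```

```text
time: 25.83
tool_pos: [405.5, -126.6, 9.2]
tcp_rot: [-1.924, 1.569, 2.639]
contact_force: [0.2, -0.4, -0.3]
grip_width: 82.4
time: 26.33
tool_pos: [405.2, -127.2, 10.2]
tcp_rot: [1.144, 1.57, -0.577]
contact_force: [0.7, -1.0, 0.1]
grip_width: 47.4
time: 26.75
tool_pos: [407.3, -128.2, 154.2]
tcp_rot: [1.23, 1.561, -0.491]
contact_force: [0.1, -0.5, -0.9]
grip_width: 45.5
pos [ 407.3 -128.2  154.2] jawang -0.15 toolx [ 0.008 -0.004 -1.   ] q [-0.48  0.24  1.89 -0.    1.   -0.33]
shift cm (before turn) [  0.51  16.81 -18.38] dist mm 249.1 turn 1.462 | after-turn axes:
[  0.51 -16.45 -18.71]
```

```bash
python3 -m handwheel '[[[0,0,0,0.122],[0,0,0,0.122],[0,0,0,0.122],[0,0,0,0.122],[0,0,0,0.122],[0,0,0,0.122],[0,0,0,0.122],[0,0,0,0.122]]]'
python3 -m handwheel '[[[0,0,0,0.122],[0,0,0,0.122],[0,0,0,0.121],[0,0,0,0.121],[0,-2.74,-3.1,0],[0,-2.74,-3.1,0],[0,-2.74,-3.1,0],[0,-2.74,-3.1,0]]]'
python3 -m handwheel '[[[0,-2.74,-3.1,0],[0,-2.74,-3.2,0],[0,0,0,0],[0,0,0,0]]]'
python3 -c "
from h import *
here();goT(0,0,60,'y');m,p,d=snap('wrist','w19.png')"
```

```text
time: 27.42
tool_pos: [404.3, -126.7, 148.8]
tcp_rot: [-0.886, 1.569, 2.694]
contact_force: [0.1, 0.5, -0.4]
grip_width: 45.7
time: 28.08
tool_pos: [534.0, -21.4, 148.6]
tcp_rot: [-0.043, 1.569, 3.057]
contact_force: [0.6, -2.2, -0.7]
grip_width: 45.9
time: 28.42
tool_pos: [598.4, 30.8, 147.4]
tcp_rot: [-0.003, 1.568, 3.1]
contact_force: [0.3, 0.2, -1.0]
grip_width: 45.6
tray [ -2.7   2.3 147.4]
pos [598.4  30.8 147.4] jawang -1.609 toolx [-0.003  0.    -1.   ] q [-0.08  0.55  1.42 -0.    1.18  1.53]
shift cm (before turn) [ 8.74  0.23 -0.3 ] dist mm 87.5 turn 0.003 | after-turn axes:
[ 8.74  0.23 -0.3 ]
```

View pics/w19.png

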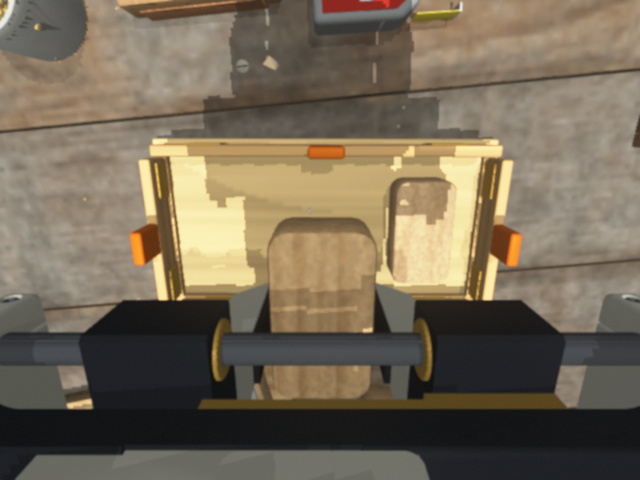

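```bash
python3 -m handwheel '[[[2.9,0.08,-0.15,0],[2.9,0.08,-0.1,0],[2.9,0.08,-0.1,0],[2,0,-0.1,0],[1.6,0,0,0],[0.4,0,0,0],[0,0,0,0]]]'
python3 -c "
from h import *
here()"
python3 -m handwheel '[[[0,0,0,0],[0,0,0,0],[0,0,0,0],[-3,0,0,0],[-4,0,0,0],[-4,0,0,0],[-4,0,0,0],[0,0,0,0]]]' 0.57
python3 -c "
from h import *
here();m,p,d=snap('wrist','w20.png');blocks(m,d,30,50,(520,680),(-120,170))
go(405.2,-41.2,160,np.deg2rad(-15.3))"
```

```text
time: 29.05
tool_pos: [600.6, 25.5, 22.1]
tcp_rot: [0.064, 1.567, -3.12]
contact_force: [0.8, -0.4, -1.2]
grip_width: 45.7
tray [-0.3 -2.9 22.1]
time: 29.72
tool_pos: [606.7, 26.3, 182.3]
tcp_rot: [3.095, 1.555, -0.087]
contact_force: [0.9, -0.5, 1.0]
grip_width: 52.4
tray [  5.8  -1.9 182.3]
blk px [234. 162.] 1429 ctr [668.8  94.9] size [  8.4 111.4] long axis deg 87.6 z 44.2
blk px [405. 162.] 1474 ctr [663.1 -42.6] size [  8.6 112.2] long axis deg 87.6 z 44.1
blk px [467. 232.] 1859 ctr [ 595.3 -100.3] size [  9.7 117.3] long axis deg 177.6 z 43.1
blk px [172. 233.] 1860 ctr [605.8 157.7] size [  9.6 117.9] long axis deg 177.5 z 43.3
blk px [405. 233.] 4793 ctr [599.5 -46.8] size [46.3 82.1] long axis deg 178.2 z 40.1
blk px [323. 235.] 4660 ctr [601.5  26.2] size [45.9 81. ] long axis deg 177.5 z 40.2
blk px [322. 305.] 1381 ctr [535.7  29.8] size [  8.8 100.8] long axis deg 87.7 z 43.2
pos [605.2  26.4 178.4] jawang -1.612 toolx [ 0.011 -0.001 -1.   ] q [-0.08  0.52  1.37 -0.    1.24  1.53]
shift cm (before turn) [ 1.63  7.58 19.72] dist mm 211.9 turn -1.345 | after-turn axes:
[  1.63 -17.52  11.8 ]
```

View pics/w20.png

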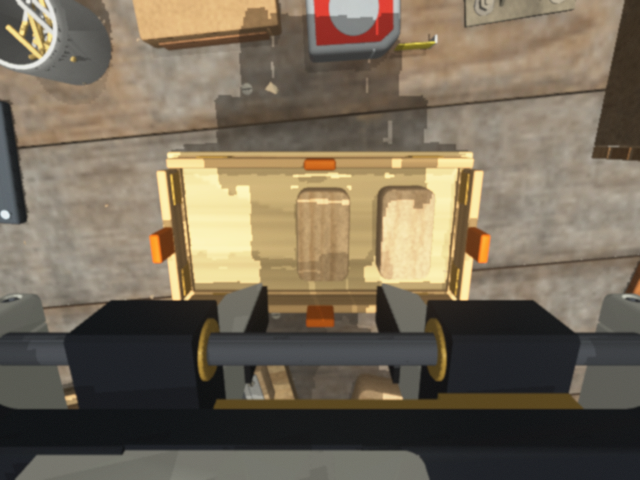

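```bash
python3 -m handwheel '[[[0,0,0,-0.122],[0,0,0,-0.122],[0,0,0,-0.122],[0,0,0,-0.122],[0,0,0,-0.122],[0,0,0,-0.122],[0,0,0,-0.122],[0,0,0,-0.122]]]' 0.9
python3 -m handwheel '[[[0,0,0,-0.122],[0,0,0,-0.122],[0,0,0,-0.125],[0.27,-2.92,1.97,0],[0.27,-2.92,1.97,0],[0.27,-2.92,1.97,0],[0.27,-2.92,1.97,0],[0.27,-2.92,1.97,0]]]'
python3 -m handwheel '[[[0.27,-2.92,1.97,0],[0,0,0,0],[0,0,0,0]]]'
python3 -c "
from h import *
m,p,d=snap('wrist','w21.png');blocks(m,d,yr=(-300,100))
go(405.2,-41.2,50,np.deg2rad(-15.3))"
```

```text
time: 30.43
tool_pos: [601.9, 26.6, 171.7]
tcp_rot: [-0.971, 1.569, 3.112]
contact_force: [0.4, 0.7, 0.2]
grip_width: 82.6
time: 31.1
tool_pos: [433.4, -30.0, 158.3]
tcp_rot: [-1.4, 1.569, 3.045]
contact_force: [0.4, -1.6, 1.3]
grip_width: 82.4
time: 31.35
tool_pos: [400.7, -41.3, 156.2]
tcp_rot: [-1.514, 1.57, 2.93]
contact_force: [0.4, -0.4, 0.6]
grip_width: 82.3
blk px [256.  76.] 258 ctr [384.4  87.3] size [ 8.1 37.6] long axis deg 27.4 z 33.4
blk px [327. 229.] 5219 ctr [404.8 -39.7] size [46.  81.1] long axis deg 74.8 z 30.2
pos [402.3 -41.4 156.6] jawang -0.268 toolx [ 0.001 -0.    -1.   ] q [-0.29  0.2   1.94  0.    1.   -0.02]
shift cm (before turn) [10.66  0.27 -0.09] dist mm 106.6 turn -0.001 | after-turn axes:
[10.66  0.27 -0.09]
```

View pics/w21.png

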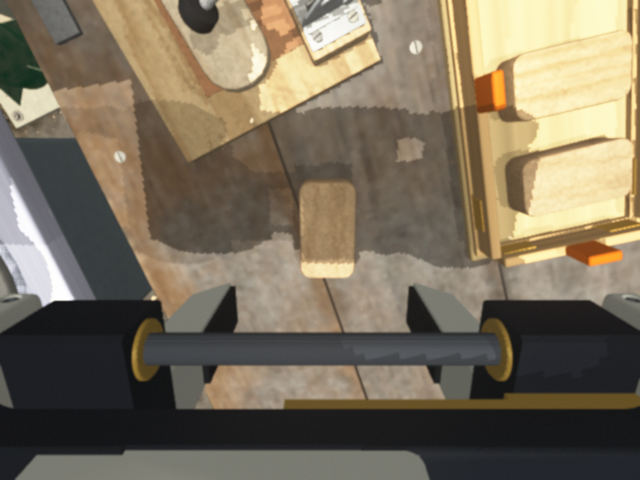

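```bash
python3 -m handwheel '[[[3.5,0.1,0,0],[3.5,0.1,0,0],[3.5,0.1,0,0],[2.5,0,0,0],[1.7,0,0,0],[0,0,0,0],[0,0,0,0]]]'
python3 -m handwheel '[[[0,0,0,0],[0,0,0,0],[0,0,0,0],[0,0,0,0],[0,0,0,0],[0,0,0,0]]]' 0
python3 -m handwheel '[[[-4,0,0,0],[-4,0,0,0],[-4,0,0,0],[-2,0,0,0],[0,0,0,0]]]'
python3 -c "
from h import *
goT(0,74,150,'y')"
```

```text
time: 31.98
tool_pos: [405.8, -41.7, 8.9]
tcp_rot: [-1.571, 1.569, 2.875]
contact_force: [-0.8, -0.6, 0.7]
grip_width: 82.4
time: 32.48
tool_pos: [405.6, -42.0, 10.0]
tcp_rot: [1.485, 1.57, -0.353]
contact_force: [-0.0, -0.9, 0.4]
grip_width: 47.2
time: 32.9
tool_pos: [407.8, -42.6, 153.9]
tcp_rot: [1.539, 1.562, -0.298]
contact_force: [0.8, 0.0, 0.5]
grip_width: 46.1
pos [407.8 -42.6 153.9] jawang -0.267 toolx [ 0.009 -0.003 -1.   ] q [-0.29  0.21  1.93 -0.    0.99 -0.02]
shift cm (before turn) [  0.52  15.1  -19.16] dist mm 244.0 turn 1.345 | after-turn axes:
[  0.52 -15.29 -19.01]
```

```bash
python3 -m handwheel '[[[0,0,0,0.122],[0,0,0,0.122],[0,0,0,0.122],[0,0,0,0.122],[0,0,0,0.122],[0,0,0,0.122],[0,0,0,0.122],[0,0,0,0.122]]]'
python3 -m handwheel '[[[0,0,0,0.122],[0,0,0,0.122],[0,0,0,0.125],[0,-2.55,-3.15,0],[0,-2.55,-3.15,0],[0,-2.55,-3.15,0],[0,-2.55,-3.15,0],[0,-2.55,-3.15,0]]]'
python3 -m handwheel '[[[0,-2.55,-3.2,0],[0,0,0,0],[0,0,0,0]]]'
python3 -c "
from h import *
here();goT(0,74,60,'y')"
```

```text
time: 33.57
tool_pos: [404.6, -41.7, 148.6]
tcp_rot: [-0.592, 1.569, 2.871]
contact_force: [0.5, 0.2, -1.0]
grip_width: 45.9
time: 34.23
tool_pos: [568.6, 80.3, 148.2]
tcp_rot: [0.153, 1.569, -3.03]
contact_force: [0.9, -1.0, 0.2]
grip_width: 45.5
time: 34.48
tool_pos: [601.1, 104.4, 146.9]
tcp_rot: [0.13, 1.568, -3.051]
contact_force: [-1.1, -0.5, -1.4]
grip_width: 45.6
tray [ -3.   76.  146.9]
pos [601.1 104.4 146.9] jawang -1.61 toolx [-0.003 -0.    -1.   ] q [ 0.05  0.57  1.39 -0.    1.19  1.66]
shift cm (before turn) [ 8.69  0.19 -0.33] dist mm 87.0 turn 0.002 | after-turn axes:
[ 8.69  0.19 -0.33]
```

```bash
python3 -m handwheel '[[[2.9,0.07,-0.15,0],[2.9,0.07,-0.1,0],[2.9,0.05,-0.1,0],[2,0,0,0],[1.6,0,0,0],[0.4,0,0,0],[0,0,0,0]]]'
python3 -c "
from h import *
here()"
python3 -m handwheel '[[[0,0,0,0],[0,0,0,0],[0,0,0,0],[-3,0,0,0],[-4,0,0,0],[-4,0,0,0],[-4,0,0,0],[0,0,0,0]]]' 0.57
python3 -c "
from h import *
here();m,p,d=snap('wrist','w22.png');blocks(m,d,30,50,(520,680),(-120,170));tabs(m,p,d)
go(545,-240,300,-.1)"
```

```text
time: 35.07
tool_pos: [602.2, 100.1, 21.6]
tcp_rot: [0.164, 1.567, -3.02]
contact_force: [1.3, 0.1, -1.2]
grip_width: 45.2
tray [-1.7 71.7 21.6]
time: 35.73
tool_pos: [608.4, 101.3, 182.1]
tcp_rot: [-3.064, 1.555, 0.036]
contact_force: [0.8, -0.0, 0.5]
grip_width: 52.4
tray [  4.5  73.1 182.1]
blk px [328. 161.] 1562 ctr [668.2  93.5] size [  8.6 113.8] long axis deg 87.6 z 44.1
blk px [501. 161.] 1453 ctr [662.4 -45.3] size [  8.6 105.9] long axis deg 87.6 z 44.0
blk px [257. 221.] 1191 ctr [611.2 157.9] size [  9.5 106.7] long axis deg 177.6 z 43.8
blk px [554. 232.] 2430 ctr [ 594.8 -100.2] size [ 10.7 118.1] long axis deg 177.8 z 42.2
blk px [491. 231.] 4982 ctr [600.1 -46.5] size [46.8 80.8] long axis deg 178.1 z 40.1
blk px [323. 234.] 4655 ctr [604.3 100.8] size [46.  81.2] long axis deg 177.5 z 40.2
blk px [408. 233.] 4797 ctr [601.3  26.2] size [46.5 81.6] long axis deg 177.4 z 40.1
blk px [321. 304.] 1524 ctr [538.6 105.1] size [  9.2 100.7] long axis deg 87.7 z 43.4
orange px [419. 162.] 301 med [665.7  27.6  71.1] min [662.4  16.6  68.7] max [669.   37.6  72.5]
orange px [252. 244.] 186 med [608.9 156.2  70.3] min [596.1 154.3  54.7] max [617.6 161.2  72.2]
orange px [578. 246.] 235 med [595.4 -98.7  70.5] min [ 585.1 -103.2   64.8] max [606.6 -96.6  72.2]
pos [607.  101.2 178.2] jawang -1.612 toolx [ 0.011  0.    -1.   ] q [ 0.04  0.54  1.34 -0.    1.25  1.65]
shift cm (before turn) [-12.26  34.34   4.65] dist mm 367.5 turn -1.512 | after-turn axes:
[-12.26  -2.63  34.55]
```

View pics/w22.png

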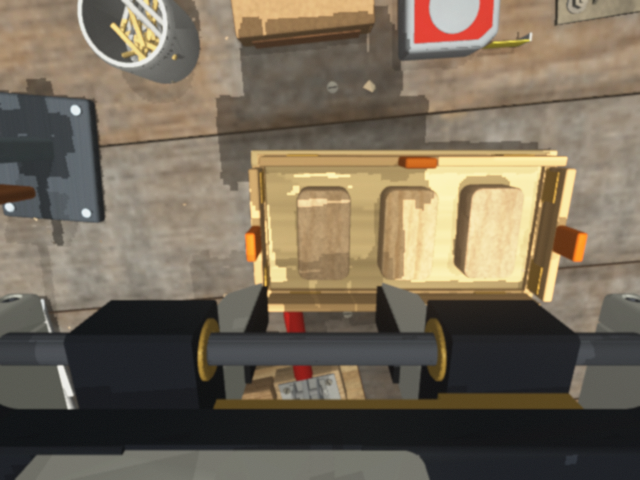

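```bash
python3 -m handwheel '[[[-2,0,0,-0.122],[-2,0,0,-0.122],[-2,0,0,-0.122],[-2,0,0,-0.122],[-2,0,0,-0.122],[-2,0,0,-0.122],[0,0,0,-0.122],[0,0,0,-0.122]]]' 0.6
python3 -m handwheel '[[[0,0,0,-0.122],[0,0,0,-0.122],[0,0,0,-0.122],[0,0,0,-0.122],[0,0,0,-0.05],[0,-0.29,3.8,0],[0,-0.29,3.8,0],[0,-0.29,3.8,0]]]'
python3 -m handwheel '[[[0,-0.29,3.8,0],[0,-0.29,3.8,0],[0,-0.29,3.8,0],[0,-0.29,3.8,0],[0,-0.29,3.8,0],[0,-0.29,3.8,0],[0,0,0,0],[0,0,0,0]]]'
python3 - <<'E'
from h import *
m,p,d=snap('wrist','w23.png')
np.savez('w23.npz',p=p,d=d,m=m)
for l in ('pattern_loose_grip','pattern_loose_eye','stand'):
    for q in bot.spot_point('wrist',l)[:3]:
        u,v=q['point'];z=d[int(v),int(u)];print(l,round(q['conf'],2),np.round([u,v]),np.round(px2w(m,u,v,z)))
go(545,-330,300,-.1)
E
```

```text
time: 36.45
tool_pos: [604.6, 101.0, 293.1]
tcp_rot: [2.158, 1.569, -0.043]
contact_force: [0.4, -0.8, -0.4]
grip_width: 55.0
time: 37.12
tool_pos: [583.7, -12.1, 291.2]
tcp_rot: [-1.515, 1.569, 3.102]
contact_force: [0.6, 0.0, 0.8]
grip_width: 55.2
time: 37.78
tool_pos: [544.0, -238.5, 291.2]
tcp_rot: [-2.029, 1.569, 2.581]
contact_force: [0.2, -0.2, 0.1]
grip_width: 55.2
pattern_loose_grip 0.85 [334. 334.] [ 550. -209.  369.]
stand 0.78 [327. 266.] [ 542. -306.   56.]
pos [ 545.2 -235.2  292.4] jawang -0.096 toolx [-0.     0.001 -1.   ] q [-0.54  0.43  1.2   0.    1.51 -0.44]
shift cm (before turn) [-0.77  0.89  9.43] dist mm 95.1 turn 0.004 | after-turn axes:
[-0.77  0.92  9.43]
```

View pics/w23.png

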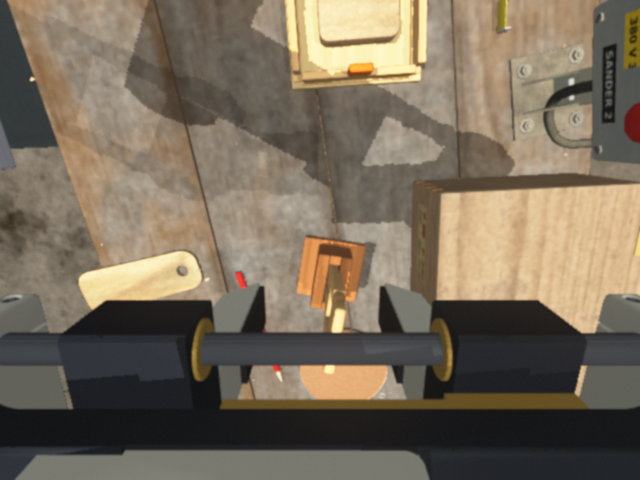

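```bash
python3 -m handwheel '[[[0,0.3,3.9,0],[0,0.3,3.9,0],[0,0.3,3.9,0],[0,0.2,3.9,0],[0,0,0,0],[0,0,0,0]]]'
python3 - <<'E'
from h import *
m,p,d=snap('wrist','w24.png')
np.savez('w24.npz',p=p,d=d,m=m)
W=cloud(m,d)
k=(W[...,2]>100)&(W[...,2]<230)&(abs(W[...,0]-545)<60)&(abs(W[...,1]+310)<60)
q=W[k];t=q[q[:,2]>173];print(len(q),len(t),np.percentile(q[:,2],[1,50,99]))
r=cv2.minAreaRect(t[:,:2].astype(np.float32));print('top rect',r, np.median(t[:,2]))
for l in ('pattern_loose_grip','pattern_loose_eye','stand'):
    for z in bot.spot_point('wrist',l)[:3]:
        u,v=z['point'];zz=d[int(v),int(u)];print(l,round(z['conf'],2),np.round([u,v]),np.round(px2w(m,u,v,zz)))
here()
k2=(W[...,2]>48)&(W[...,2]<62)&(abs(W[...,0]-545)<80)&(abs(W[...,1]+310)<80)
print('stand',cv2.minAreaRect(W[k2][:,:2].astype(np.float32)))
E
```

```text
time: 38.48
tool_pos: [540.7, -393.7, 291.4]
tcp_rot: [-2.292, 1.569, 2.321]
contact_force: [-0.4, 0.2, -0.4]
grip_width: 55.1
1201 1201 [179.17548791 181.92359724 183.65951045]
top rect ((544.6704711914062, -329.32275390625), (63.80150604248047, 9.983853340148926), 75.14360809326172) 181.92359723975477
pattern_loose_grip 0.6 [320. 153.] [ 546. -328.  181.]
stand 0.55 [319. 148.] [ 545. -324.  182.]
tray [ -42.4 -421.6  293.2]
stand ((544.7014770507812, -329.2765197753906), (69.95657348632812, 40.99909973144531), 75.1304702758789)
```

View pics/w24.png

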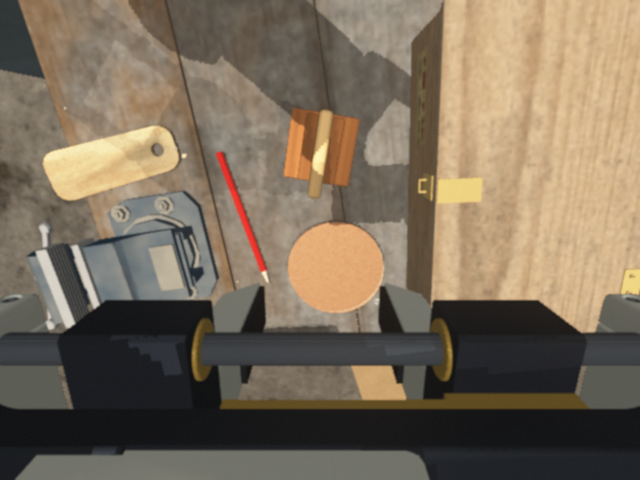

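Run:
```python
from h import *
f=np.load('w24.npz',allow_pickle=True);m=f['m'].item();d=f['d'];W=cloud(m,d)
print(W[150,550],W[100,450],W[250,440])
go(544.7,-329.3,200,-0.259)
```

```text
[ 746.90922988 -347.63520008  123.12631486] [ 658.87040904 -297.54234141  123.66095073] [nan nan nan]
pos [ 541.4 -391.1  293.2] jawang -0.096 toolx [ 0. -0. -1.] q [-0.74  0.59  0.94  0.    1.61 -0.64]
shift cm (before turn) [ 9.32 -0.27 -6.19] dist mm 111.9 turn 0.163 | after-turn axes:
[ 9.32 -1.27 -6.06]
```

Chest 123 mm high: clear. Approach above the board.

```bash
python3 -m handwheel '[[[0,0,0,0.082],[0,0,0,0.081],[0,-0.64,-3.03,0],[0,-0.64,-3.03,0],[3,0,0,0],[3,0,0,0],[0,0,0,0],[0,0,0,0]]]' 0.6
python3 - <<'E'
from h import *
go(544.7,-329.3,153,-0.259)
m,p,d=snap('wrist','w25.png');W=cloud(m,d)
k=(W[...,2]>173)&(W[...,2]<200)&(abs(W[...,0]-545)<60)&(abs(W[...,1]+330)<60)
print(cv2.minAreaRect(W[k][:,:2].astype(np.float32)))
E
```

```text
time: 39.35
tool_pos: [543.7, -329.5, 232.3]
tcp_rot: [-1.963, 1.568, 2.49]
contact_force: [0.2, -0.8, 0.2]
grip_width: 55.6
pos [ 543.7 -329.5  232.3] jawang -0.259 toolx [-0.002  0.002 -1.   ] q [-0.67  0.55  1.18 -0.    1.42 -0.41]
shift cm (before turn) [ 7.93  0.11 -0.04] dist mm 79.3 turn -0.0 | after-turn axes:
[ 7.93  0.11 -0.04]
((544.9971923828125, -328.811767578125), (63.4627799987793, 9.624859809875488), 74.94316101074219)
```

View pics/w25.png

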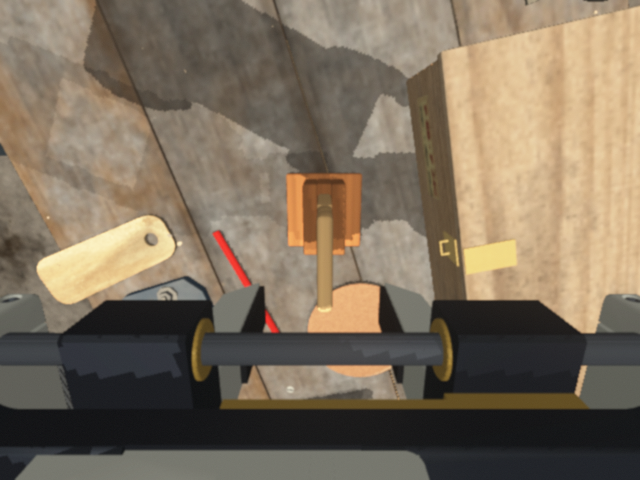

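```bash
python3 -m handwheel '[[[2.8,0.05,0,0],[2.8,0.05,0,0],[2.3,0,0,0],[0,0,0,0],[0,0,0,0]]]'
python3 -c "
from h import *
go(544.8,-329.1,153,-0.259)"
python3 -m handwheel '[[[0,0,0,0],[0,0,0,0],[0,0,0,0],[0,0,0,0],[0,0,0,0],[0,0,0,0],[0,0,0,0]]]' 0
python3 -c "
from h import *
go(544.8,-329.1,153,-0.259);print(bot.get_obs()['contact_force'])"
```

```text
time: 39.82
tool_pos: [545.3, -331.8, 154.9]
tcp_rot: [1.147, 1.57, -0.685]
contact_force: [0.4, 0.1, 0.3]
grip_width: 55.2
pos [ 545.3 -331.8  154.9] jawang -0.261 toolx [ 0.001 -0.001 -1.   ] q [-0.67  0.61  1.29 -0.    1.24 -0.41]
shift cm (before turn) [ 0.19 -0.12 -0.25] dist mm 3.4 turn -0.002 | after-turn axes:
[ 0.19 -0.12 -0.25]
time: 40.4
tool_pos: [544.9, -331.5, 153.8]
tcp_rot: [0.873, 1.571, -0.959]
contact_force: [-1.0, -0.3, -0.6]
grip_width: 13.2
pos [ 544.9 -331.5  153.8] jawang -0.261 toolx [ 0. -0. -1.] q [-0.67  0.61  1.29 -0.    1.24 -0.41]
shift cm (before turn) [ 0.08 -0.07 -0.22] dist mm 2.5 turn -0.002 | after-turn axes:
[ 0.08 -0.07 -0.23]
[-1.01441811 -0.30996065 -0.63401269]
```

```bash
python3 -m handwheel '[[[0,0,0,0],[0,0,0,0],[0,0,0,0]]]'
python3 -m handwheel '[[[-1,0,0,0],[-2,0,0,0],[-2.5,0,0,0],[-3.5,0,0,0],[-4,0,0,0],[0,0,0,0]]]'
python3 -c "
from h import *
go(400,200,300,-0.1)"
```

```text
time: 40.65
tool_pos: [544.9, -331.5, 153.7]
tcp_rot: [0.795, 1.571, -1.037]
contact_force: [0.4, 1.0, 0.9]
grip_width: 9.9
time: 41.15
tool_pos: [546.9, -333.0, 293.4]
tcp_rot: [1.164, 1.556, -0.668]
contact_force: [0.6, 0.2, -0.3]
grip_width: 10.0
pos [ 546.9 -333.   293.4] jawang -0.261 toolx [ 0.012 -0.009 -1.   ] q [-0.67  0.52  1.06 -0.    1.55 -0.41]
shift cm (before turn) [ -1.33 -27.93 -47.7 ] dist mm 552.9 turn -0.161 | after-turn axes:
[ -1.33 -19.93 -51.56]
```

```bash
python3 -m handwheel '[[[0,0,0,-0.08],[0,0,0,-0.08],[0,0,0,0]]]'
python3 -c "
from h import *
go(470,220,300,-0.1)"
```

```text
time: 41.4
tool_pos: [544.8, -331.4, 284.2]
tcp_rot: [0.86, 1.57, -0.809]
contact_force: [-0.2, 0.8, -0.9]
grip_width: 9.8
pos [ 544.8 -331.4  284.2] jawang -0.098 toolx [ 0.001 -0.001 -1.   ] q [-0.67  0.53  1.07 -0.    1.54 -0.57]
shift cm (before turn) [ -1.61 -12.85 -54.14] dist mm 556.7 turn 0.002 | after-turn axes:
[ -1.61 -12.95 -54.12]
```

```bash
python3 -m handwheel '[[[-0.2,-0.9,-3.87,0],[-0.2,-0.9,-3.87,0],[-0.2,-0.9,-3.87,0],[-0.2,-0.9,-3.87,0],[-0.2,-0.9,-3.87,0],[-0.2,-0.9,-3.87,0],[-0.2,-0.9,-3.87,0],[0,-0.9,-3.87,0]]]'
python3 -m handwheel '[[[0,-0.9,-3.87,0],[0,-0.9,-3.87,0],[0,-0.9,-3.87,0],[0,-0.9,-3.87,0],[0,-0.9,-3.87,0],[0,-1,-3.87,0],[0,0,0,0],[0,0,0,0]]]'
python3 - <<'E'
from h import *
m,p,d=snap('wrist','w26.png')
np.savez('w26.npz',p=p,d=d,m=m)
go(470,220,300,-.1)
for l in ('hook_root','hook_tip','pattern_hung_eye'):
    for z in bot.spot_point('wrist',l)[:3]:
        u,v=z['point'];zz=d[int(v),int(u)];print(l,round(z['conf'],2),np.round([u,v]),np.round(px2w(m,u,v,zz)))
E
```

```text
time: 42.07
tool_pos: [503.9, -14.4, 298.4]
tcp_rot: [1.487, 1.57, -0.188]
contact_force: [1.2, -0.3, -0.3]
grip_width: 9.8
time: 42.73
tool_pos: [472.4, 222.2, 297.6]
tcp_rot: [-0.139, 1.57, -1.809]
contact_force: [0.2, -1.9, -0.2]
grip_width: 9.9
pos [472.9 220.7 297.6] jawang -0.101 toolx [-0.    -0.001 -1.   ] q [ 0.29  0.29  1.4  -0.    1.45  0.39]
shift cm (before turn) [-0.24 -0.28  0.1 ] dist mm 3.8 turn -0.001 | after-turn axes:
[-0.24 -0.28  0.1 ]
hook_tip 0.72 [416.  23.] [546. 362. 198.]
pattern_hung_eye 0.68 [577.  27.] [654. 352. 189.]
```

View pics/w26.png

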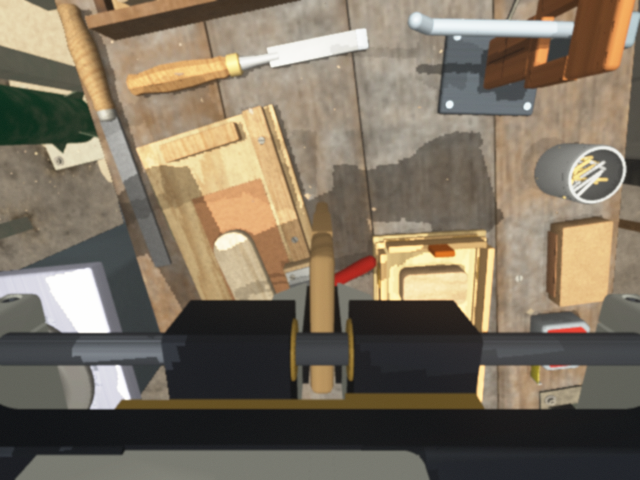

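Run:
```python
from h import *
f=np.load('w26.npz',allow_pickle=True);m=f['m'].item();d=f['d'];W=cloud(m,d)
k=(W[...,2]>150)&(W[...,2]<232)&(W[...,0]>520)&(W[...,0]<720)&(W[...,1]>300)&(W[...,1]<400)
q=W[k];
for x in range(530,720,8):
    s=q[(q[:,0]>=x)&(q[:,0]<x+8)]
    if len(s): print(x,len(s),'y',np.round(np.percentile(s[:,1],[2,50,98]),1),'z',np.round(np.percentile(s[:,2],[2,50,98]),1))
```

```text
538 120 y [360.5 364.1 368.8] z [192.  195.6 198.3]
546 194 y [359.4 362.7 368.7] z [186.6 194.4 198. ]
554 177 y [358.4 361.9 367.3] z [180.7 186.1 191.6]
562 208 y [357.4 361.4 366.8] z [180.2 184.4 186.4]
570 200 y [356.5 360.4 365.9] z [180.8 184.5 186.6]
578 206 y [355.6 359.8 365. ] z [181.5 184.6 186.6]
586 214 y [354.7 358.7 364.5] z [179.8 184.3 186.5]
594 202 y [353.6 357.5 362.8] z [180.8 184.5 186.5]
602 203 y [352.6 356.6 362. ] z [180.9 184.5 186.5]
610 207 y [351.7 355.9 361.3] z [181.  184.4 186.5]
618 203 y [350.7 354.6 360.7] z [180.5 184.4 186.6]
626 206 y [349.9 353.9 359. ] z [180.8 184.5 186.5]
634 205 y [348.9 352.7 358.3] z [180.8 184.5 186.3]
642 2155 y [320.8 329.7 355.1] z [153.1 195.4 224.2]
650 3273 y [319.9 347.9 373.9] z [154.2 210.2 226.2]
658 210 y [333.8 354.7 369.1] z [151.2 223.7 226.1]
682 53 y [337.7 344.1 353.6] z [185.6 186.7 188.1]
690 262 y [337.  347.8 357.2] z [183.7 186.1 187.7]
```

Run:
```python
from h import *
f=np.load('w26.npz',allow_pickle=True);m=f['m'].item();d=f['d'];W=cloud(m,d)
k=(W[...,2]>300)&(W[...,2]<345)&(abs(W[...,0]-472)<25)&(abs(W[...,1]-222)<60)
v,u=np.where(k);print(u.min(),u.max(),v.min(),v.max())
q=W[k];print(len(q),np.percentile(q,[1,50,99],axis=0).round(1))
# keep columns within board
n=k.astype(np.uint8);N,l,s,c=cv2.connectedComponentsWithStats(n);print(s,c.round())
i=1+np.argmax(s[1:,4]);qq=W[l==i];print(cv2.minAreaRect(qq[:,:2].astype(np.float32)),np.median(qq[:,2]))
k=(W[...,2]>190)&(W[...,0]>520)&(W[...,0]<550)&(W[...,1]>340)&(W[...,1]<380);print('tip xmin',np.sort(W[k][:,0])[:5])
```

```text
272 371 238 393
4819 [[454.7 195.5 301.6]
 [472.9 233.  325.5]
 [491.  256.4 344.2]]
[[     0      0    640    480 302381]
 [   272    238    100     95   3955]
 [   302    366     40     28    864]] [[319. 238.]
 [321. 294.]
 [321. 377.]]
((470.87274169921875, 236.05325317382812), (34.24310302734375, 33.51494598388672), 32.66400146484375) 325.0566523460076
tip xmin [541.78967672 541.79637024 541.89887097 541.96277    542.05253648]
```

```bash
python3 -c "
from h import *
go(506,366.9,297,-.1177)"
```

```text
pos [473.5 219.1 297.7] jawang -0.104 toolx [ 0. -0. -1.] q [ 0.29  0.29  1.4  -0.    1.45  0.39]
shift cm (before turn) [  0.06   1.7  -15.04] dist mm 151.4 turn 0.014 | after-turn axes:
[  0.06   1.49 -15.06]
```

```bash
python3 -m handwheel '[[[0,0,0,0.014],[0,0.37,-3.76,0],[0,0.37,-3.76,0],[0,0.37,-3.76,0],[0,0.37,-3.76,0],[0,0,0,0],[0,0,0,0]]]'
python3 -c "
from h import *
go(506,366.9,218.3,-.1177)"
```

```text
time: 43.52
tool_pos: [505.5, 368.6, 296.2]
tcp_rot: [-0.814, 1.569, -2.499]
contact_force: [-0.2, 0.2, -0.3]
grip_width: 10.0
pos [505.5 368.6 296.2] jawang -0.115 toolx [-0.002 -0.001 -1.   ] q [ 0.51  0.5   1.09 -0.    1.56  0.62]
shift cm (before turn) [7.79 0.08 0.15] dist mm 77.9 turn 0.003 | after-turn axes:
[7.79 0.08 0.15]
```

```bash
python3 -m handwheel '[[[2.6,0,0.05,0],[2.6,0,0.05,0],[2.6,0,0.05,0],[0,0,0,0],[0,0,0,0],[0,0,0,0]]]'
python3 - <<'E'
from h import *
for i in range(3):
  m,p,d=snap('wrist','w27.png' if i==0 else None);o=bot.get_obs();print(np.round(o['tool_pos'],1))
go(506,366.9,218.3,-.1177)
m,p,d=snap('scene');cv2.imwrite('pics/s27.png',cv2.resize(p[230:380,120:320,::-1],None,fx=4,fy=4))
E
```

```text
time: 44.02
tool_pos: [506.0, 366.0, 221.7]
tcp_rot: [2.112, 1.568, 0.424]
contact_force: [-0.0, -0.1, -1.9]
grip_width: 9.8
[506.1 366.4 222.1]
[506.  366.6 222.1]
[505.8 366.7 221.8]
pos [505.8 366.7 221.8] jawang -0.116 toolx [ 0.003  0.002 -1.   ] q [ 0.5   0.53  1.24 -0.    1.37  0.62]
shift cm (before turn) [ 0.35  0.02 -0.02] dist mm 3.5 turn 0.002 | after-turn axes:
[ 0.35  0.02 -0.02]
```

View pics/w27.png

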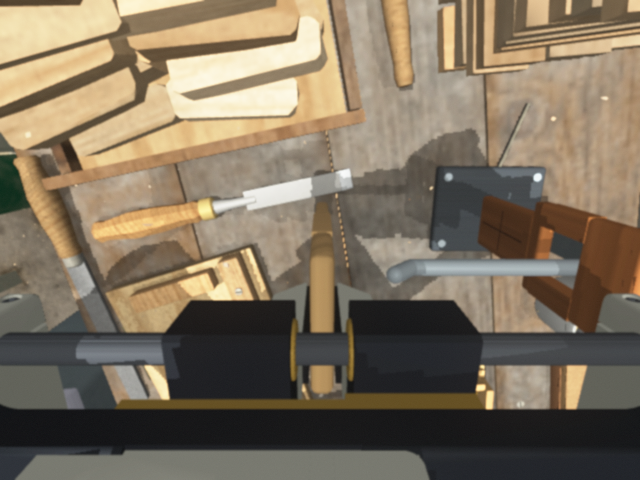

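View pics/s27.png

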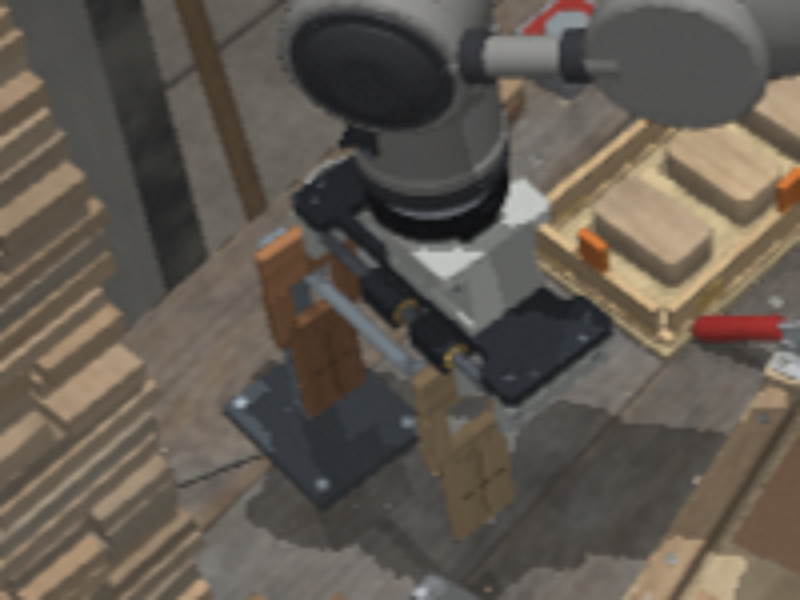

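```bash
python3 -m handwheel '[[[0.3,0,0,0],[0,1,0,0],[0,1.3,0,0],[0,1.3,0,0],[0,1.4,0,0],[0,0,0,0],[0,0,0,0]]]'
python3 - <<'E'
from h import *
go(604.5,352.6,218.3,-.1177)
m,p,d=snap('wrist','w28.png')
m,p,d=snap('scene');cv2.imwrite('pics/s28.png',cv2.resize(p[230:380,120:320,::-1],None,fx=4,fy=4))
E
```

```text
time: 44.8
tool_pos: [555.2, 360.5, 216.0]
tcp_rot: [-0.89, 1.57, -2.577]
contact_force: [-0.1, 0.1, -1.1]
grip_width: 9.7
pos [555.2 360.5 216. ] jawang -0.116 toolx [-0.001 -0.    -1.   ] q [ 0.46  0.61  1.11 -0.    1.42  0.58]
shift cm (before turn) [-0.24  4.99  0.22] dist mm 50.0 turn 0.002 | after-turn axes:
[-0.24  4.99  0.21]
```

View pics/w28.png

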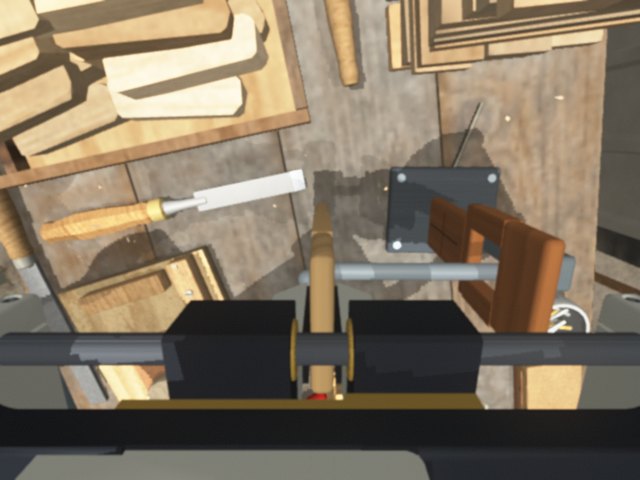

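View pics/s28.png

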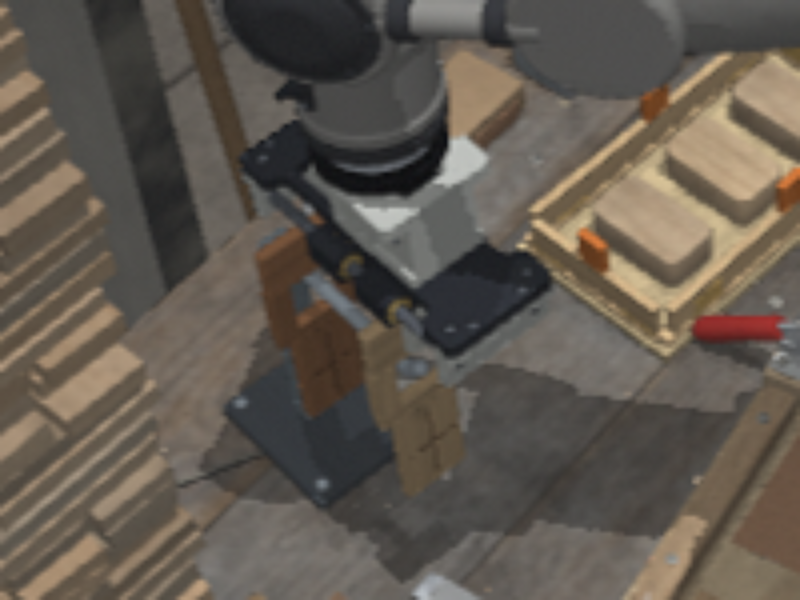

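```bash
python3 -m handwheel '[[[0,1.2,0.05,0],[0,1.3,0.05,0],[0,1.3,0.05,0],[0,1.2,0,0],[0,0,0,0],[0,0,0,0]]]'
python3 - <<'E'
from h import *
go(604.5,352.6,197,-.1177)
m,p,d=snap('wrist','w29.png')
m,p,d=snap('scene');cv2.imwrite('pics/s29.png',cv2.resize(p[230:380,120:320,::-1],None,fx=4,fy=4))
E
```

```text
time: 45.4
tool_pos: [603.6, 353.8, 216.3]
tcp_rot: [-1.235, 1.57, -2.92]
contact_force: [0.6, 0.1, -0.5]
grip_width: 9.9
pos [603.6 353.8 216.3] jawang -0.115 toolx [-0.001 -0.    -1.   ] q [0.42 0.69 0.97 0.   1.48 0.54]
shift cm (before turn) [1.93 0.1  0.1 ] dist mm 19.4 turn 0.003 | after-turn axes:
[1.93 0.1  0.1 ]
```

View pics/w29.png

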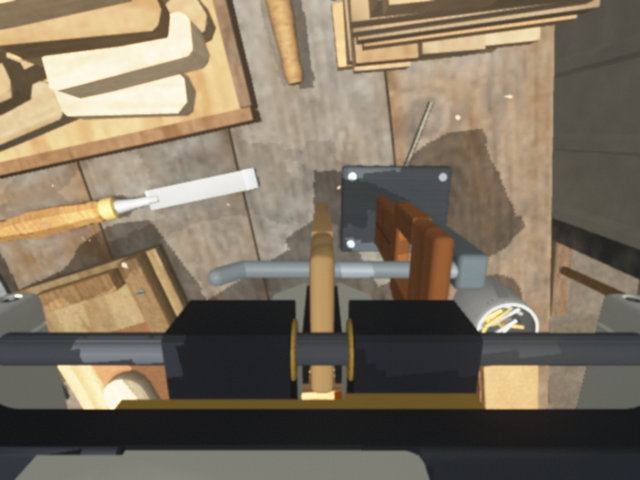

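View pics/s29.png

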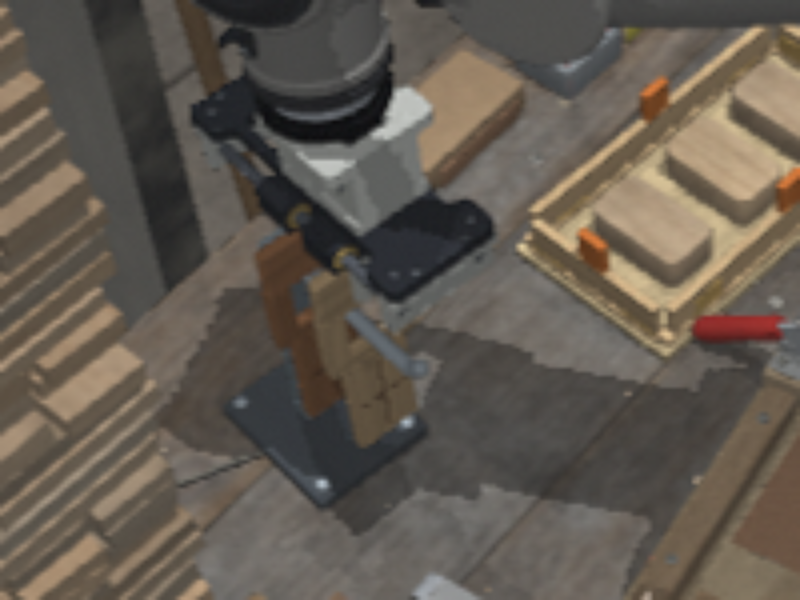

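```bash
python3 -m handwheel '[[[0.8,0,0.05,0],[0.6,0,0,0],[0,0,0,0],[0,0,0,0]]]'
python3 -m handwheel '[[[0.2,0,0,0],[0,0,0,0],[0,0,0,0]]]'
python3 -m handwheel '[[[0.2,0,0,0],[0,0,0,0],[0,0,0,0]]]'
```

```text
time: 45.83
tool_pos: [603.4, 353.1, 201.7]
tcp_rot: [-0.993, 1.569, -2.678]
contact_force: [0.4, -0.3, -0.4]
grip_width: 9.7
time: 46.08
tool_pos: [604.1, 353.2, 200.6]
tcp_rot: [1.213, 1.571, -0.472]
contact_force: [-0.3, -0.2, -1.0]
grip_width: 9.9
time: 46.33
tool_pos: [604.0, 353.1, 198.5]
tcp_rot: [-0.585, 1.571, -2.271]
contact_force: [0.6, -0.1, -0.8]
grip_width: 9.9
```

```bash
python3 -m handwheel '[[[0.15,0,0,0],[0,0,0,0],[0,0,0,0]]]'
python3 -m handwheel '[[[0.1,0,0,0],[0,0,0,0],[0,0,0,0]]]'
```

```text
time: 46.58
tool_pos: [604.0, 353.1, 196.9]
tcp_rot: [-0.665, 1.571, -2.351]
contact_force: [0.3, -0.0, -1.1]
grip_width: 9.8
time: 46.83
tool_pos: [604.1, 353.2, 196.6]
tcp_rot: [1.985, 1.57, 0.299]
contact_force: [-0.4, -0.6, 2.9]
grip_width: 10.0
```

```bash
python3 -m handwheel '[[[0,0,0,0],[0,0,0,0],[0,0,0,0],[0,0,0,0]]]' 0.24
python3 -m handwheel '[[[-0.5,0,0,0],[-1,0,0,0],[-1.5,0,0,0],[-2.5,0,0,0],[-3.5,0,0,0],[-3,0,0,0],[0,0,0,0]]]'
python3 - <<'E'
from h import *
here()
m,p,d=snap('wrist','w30.png')
W=cloud(m,d)
k=(W[...,2]>190)&(W[...,2]<240)&(W[...,0]>560)&(W[...,0]<700)&(W[...,1]>300)&(W[...,1]<410)
n=k.astype(np.uint8);N,l,s,c=cv2.connectedComponentsWithStats(n)
for i in range(1,N):
    if s[i,4]>60: q=W[l==i];q=q[q[:,2]>np.percentile(q[:,2],98)-8];print(cv2.minAreaRect(q[:,:2].astype(np.float32)),np.median(q[:,2]))
m,p,d=snap('scene');cv2.imwrite('pics/s30.png',cv2.resize(p[230:380,120:320,::-1],None,fx=4,fy=4))
E
```

```text
time: 47.17
tool_pos: [604.0, 353.1, 195.8]
tcp_rot: [-0.81, 1.57, -2.496]
contact_force: [0.3, -0.2, -0.4]
grip_width: 21.9
time: 47.75
tool_pos: [605.5, 353.9, 325.3]
tcp_rot: [2.106, 1.557, 0.42]
contact_force: [0.7, 0.5, 1.7]
grip_width: 21.8
tray [ -8.8 325.4 325.3]
((656.3656005859375, 352.31378173828125), (63.574214935302734, 10.561714172363281), 82.76934051513672) 224.72387894218494
((603.3955688476562, 353.4510498046875), (63.744117736816406, 9.461197853088379), 83.0066146850586) 224.6383790017174
```

View pics/w30.png

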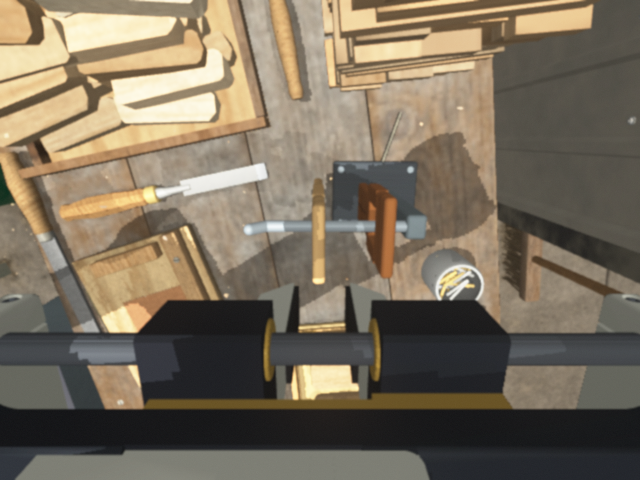

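View pics/s30.png

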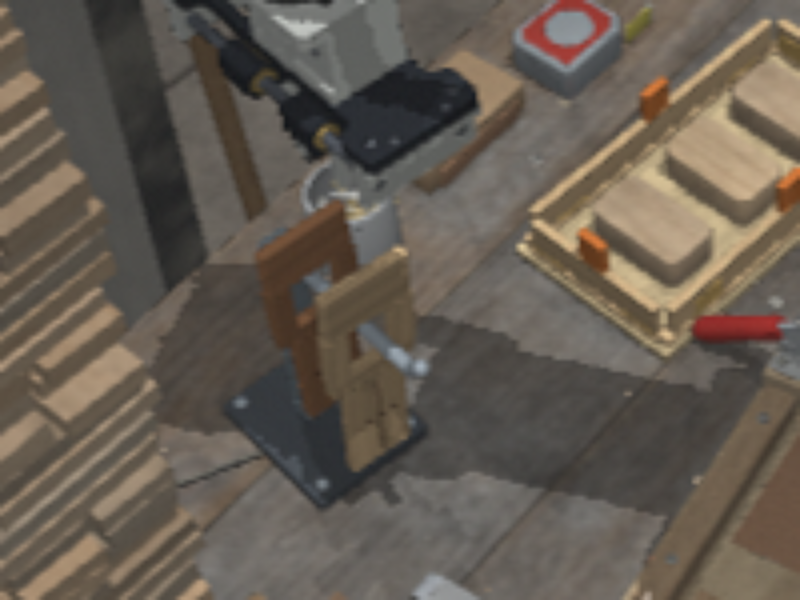

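```bash
python3 -m handwheel '[[[0,-1,4,0],[0,-1,4,0],[0,-1,4,0],[0,-1,4,0],[0,-1,4,0],[0,-1,4,0],[0,-1,4,0],[0,-1,4,0]]]'
python3 -m handwheel '[[[0,-1,4,0],[0,-1,4,0],[0,0,0,0],[0,0,0,0]]]'
python3 - <<'E'
from h import *
here()
m,p,d=snap('wrist','w31.png');tabs(m,p,d);blocks(m,d,30,50,(520,680),(-130,170))
m,p,d=snap('top');cv2.imwrite('pics/t31.png',p[:,:,::-1])
W=cloud(m,d)
for l in ('cork_block','tape_measure','screw_cup'):
    print(l,[(round(q['conf'],2),np.round(q['point'])) for q in bot.spot_point('top',l)[:2]])
print(bot.get_obs()['time'])
E
```

```text
time: 48.52
tool_pos: [486.1, 43.0, 315.1]
tcp_rot: [-1.422, 1.569, -3.108]
contact_force: [1.7, -1.1, 0.5]
grip_width: 22.0
time: 48.85
tool_pos: [457.7, -34.4, 315.5]
tcp_rot: [-1.697, 1.569, 2.896]
contact_force: [0.4, 0.5, 0.2]
grip_width: 21.7
tray [-140.6  -68.6  315.5]
orange px [501. 129.] 187 med [661.3  26.6  64.2] min [660.4  16.8  50.3] max [662.9  35.8  71.5]
orange px [385. 139.] 127 med [534.1  31.7  71.1] min [531.2  21.9  66.8] max [537.1  41.1  72.9]
orange px [443. 246.] 155 med [594.1 -98.   70.2] min [ 584.  -102.7   51.9] max [603.3 -96.9  72.5]
blk px [410.  38.] 2203 ctr [571.4 128.8] size [ 85.5 172.6] long axis deg 41.0 z 43.8
blk px [494. 116.] 2624 ctr [664.8  26.3] size [  9.3 249.4] long axis deg 87.7 z 43.3
blk px [438.  67.] 3386 ctr [603.3 100.5] size [46.3 81.5] long axis deg 177.6 z 40.3
blk px [438. 136.] 2861 ctr [600.3  25.9] size [46.  81.6] long axis deg 177.3 z 40.3
blk px [410. 218.] 1556 ctr [563.7 -69.5] size [ 85.2 176.9] long axis deg 134.3 z 43.7
blk px [438. 198.] 2535 ctr [599.2 -47.1] size [46.5 82.2] long axis deg 177.8 z 40.2
cork_block [(0.68, array([278., 170.])), (0.63, array([177., 198.]))]
tape_measure [(0.83, array([325., 180.])), (0.49, array([305., 239.]))]
screw_cup [(0.91, array([236., 176.])), (0.72, array([170., 231.]))]
49.1
```

View pics/w31.png

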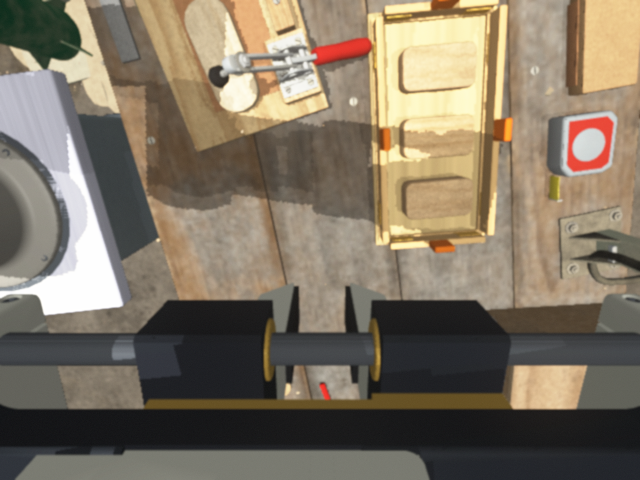

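View pics/t31.png

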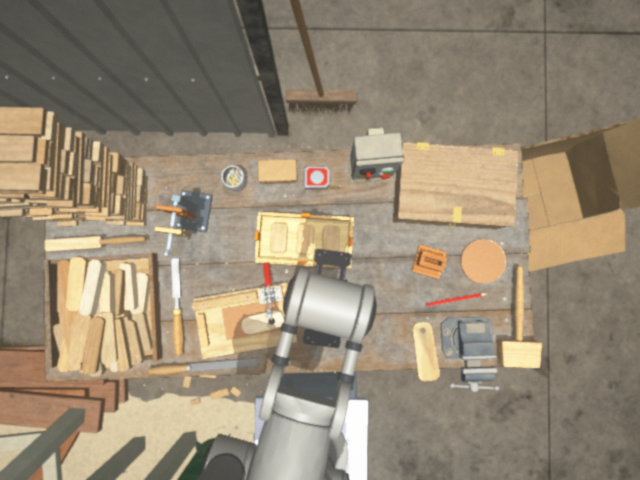

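Run:
```python
from h import *
m,p,d=snap('wrist')
W=cloud(m,d);D=W[...,:2]-C;X=D@EX;Y=D@EY;Z=W[...,2]
def fit(n,k,a):
    z=Z[k];v=a[k]
    if len(z)<30: print(n,len(z));return
    c=np.polyfit(z,v,1);r=v-np.polyval(c,z);g=abs(r)<1.5;c=np.polyfit(z[g],v[g],1);print(n,len(z),'slope',c.round(3),'std',r[g].std().round(2),'zrange',np.percentile(z,[2,98]).round(0))
fit('far tab inner',(Z>44)&(Z<70)&(abs(Y)<10)&(X>50)&(X<64),X)
fit('far wall inner',(Z>16)&(Z<42)&(abs(Y)<115)&(X>55)&(X<63.5),X)
fit('right tab',(Z>46)&(Z<70)&(abs(X)<10)&(Y<-110)&(Y>-128.5),Y)
fit('right wall inner',(Z>16)&(Z<42)&(abs(X)<50)&(Y<-115)&(Y>-128),Y)
fit('right outer',(Z>16)&(Z<70)&(abs(X)<50)&(Y<-131)&(Y>-142),Y)
fit('near outer',(Z>20)&(Z<70)&(abs(Y)<100)&(X<-66)&(X>-80),X)
fit('left inner',(Z>16)&(Z<70)&(abs(X)<50)&(Y>115)&(Y<128),Y)
```

```text
far tab inner 207 slope [-1.0000e-03  6.0298e+01] std 0.43 zrange [45. 69.]
far wall inner 2020 slope [7.0000e-03 5.9947e+01] std 0.48 zrange [16. 42.]
right tab 102 slope [-3.00000e-03 -1.25799e+02] std 0.29 zrange [47. 69.]
right wall inner 500 slope [-1.5000e-02 -1.2523e+02] std 0.52 zrange [16. 42.]
right outer 118 slope [ 1.50000e-02 -1.32906e+02] std 0.74 zrange [43. 69.]
near outer 1192 slope [ 6.9000e-02 -7.1952e+01] std 0.71 zrange [21. 65.]
left inner 1100 slope [2.10000e-02 1.25219e+02] std 0.57 zrange [16. 68.]
```

Run:
```python
from h import *
m,p,d=snap('wrist')
W=cloud(m,d);D=W[...,:2]-C;X=D@EX;Y=D@EY;Z=W[...,2]
k0=(X<-62)&(X>-80)
for lo in range(10,74,4):
    k=k0&(abs(Y)<100)&(Z>lo)&(Z<lo+4);t=k0&(abs(Y)<11)&(Z>lo)&(Z<lo+4)
    print(lo,k.sum(),np.percentile(X[k],[5,50,95]).round(1) if k.any() else '',t.sum(),np.median(X[t]).round(1) if t.any() else '')
for lo in range(14,74,6):
    k=(abs(X)<50)&(Y>115)&(Y<136)&(Z>lo)&(Z<lo+6);print('L',lo,k.sum(),np.percentile(Y[k],[5,50]).round(1) if k.any() else '')
```

```text
10 272 [-73.3 -71.7 -70.7] 22 -71.4
14 212 [-74.1 -70.4 -69.4] 33 -70.1
18 75 [-78.8 -69.9 -69.6] 3 -69.8
22 96 [-70.9 -69.9 -69.6] 8 -69.8
26 69 [-70.8 -69.8 -69.6] 10 -69.9
30 93 [-70.9 -69.9 -69.6] 7 -69.8
34 128 [-70.8 -69.9 -69.6] 12 -69.8
38 90 [-70.  -69.8 -69.5] 10 -69.7
42 1083 [-69.7 -66.2 -62.5] 10 -69.8
46 41 [-69.9 -68.5 -63.5] 12 -69.8
50 10 [-70.  -69.8 -69.1] 8 -69.8
54 14 [-69.9 -69.8 -69.6] 14 -69.8
58 8 [-70.  -69.9 -69.1] 7 -69.9
62 20 [-70.1 -69.7 -69.5] 19 -69.7
66 28 [-69.7 -68.7 -62.1] 25 -69.2
70 142 [-69.5 -65.8 -63.1] 134 -65.8
L 14 194 [124.8 125.4]
L 20 126 [124.8 125.8]
L 26 152 [124.8 125.8]
L 32 193 [124.9 125.9]
L 38 360 [125.7 126.7]
L 44 436 [126.  129.4]
L 50 51 [125.7 126.2]
L 56 54 [125.7 126.1]
L 62 55 [125.7 126.1]
L 68 147 [125.8 127.7]
```

```bash
python3 -c "
from plant import bot
print(bot.get_obs()['time'],bot.get_obs()['contact_force']);print(bot.close_job())"
```

```text
49.2 [-0.18844412 -0.11433066 -0.34681286]
the job is handed in; nothing more can be done
None
```

I handed the job in at 49.2 s of the 210 s allowed. I know of nothing left undone, but the hand-in gave no verdict.

- **Tray sides:** I swung all four up by their tabs. In the last wrist-camera depth check every face stood upright to within about 1°. The fingers slid past the far tab at its stop, but that side measured fully upright. One automatic fit of the near side gave a 4° lean. It had picked up the tray's base edge, and measured slice by slice the near side is vertical.
- **Blocks:** All three were present. One had been knocked about 3 cm before I reached it, so I measured it again. They lie side by side on the tray floor, with their tops at about 40 mm (10 mm floor plus 30 mm block).
- **Light board:** I lifted it out of the stand and hung it by its eye, about 75 mm in front of the hook's root. Both boards hang with their tops at 225 mm, and the darker one stayed where it was.
- **Other items:** In the top-camera picture the tape measure, screw cup and cork block look unmoved. The detector put them within about 3 px of their starting points.

The gripper was clear of everything at hand-in, with the wrist force under 0.5 N.

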